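# Turn the bamboo caddies to the sun

## Robot

A 6-joint arm with a two-finger parallel gripper is mounted at the origin on the work surface. World frame = base frame: x ahead of the robot, y to its left, z up, the work surface at z = 0. Lengths are in m, angles in rad, forces in N, time in s.
With the tool pointing down it reaches from about 0.375 to 0.825 m from the base axis. Payload 5.5 kg.
Tool frame: the origin (TCP) lies at the very end of the fingers, on their centre line; the grasp point (between the pads) lies 19 mm behind it; z points along the fingers, y is the line along which they close (so a half turn about z gives the same grasp; the last joint's range is limited). The gripper opens to 85 mm and grips with 20 to 120 N. Pads are 22 mm wide; open, the fingers measure 114 mm over their backs; the gripper's body (76 mm by 85 mm) begins 54 mm behind the grasp point. The pads swing forward as they close: fully open they stand 13 mm farther back than shut.
Start: joints at [1.156, 0.314, -0.047, 1.21, 0, 1.571], TCP at [0.242, 0.549, 0.194] pointing down, gripper open.
Joint ranges: [-2.67, 2.67], [-0.69, 1.73], [-1.03, 1.25], [-2.08, 2.16], [-1.42, 1.45], [-3.14, 3.14]. Speed limits (rad/s): [2.39, 2.39, 3.01, 3.14, 3.14, 3.14].

## Interface

Orientations are given as a 3x3 rotation matrix whose columns are the frame's x, y, z axes.
In Python, from cell import ctrl, eyes gives the robot as it stands.
- The arm moves only by the tool play_rows, never from a script. Its argument "deltas" is a list of rows, each an object of numbers: "ax", "ay", "az": the turn, a rotation vector about the tool's x, y, z in rad; "tx", "ty", "tz": the shift along the tool's x, y, z in mm; "fingers": the finger opening in mm, from 0 to 85.4. A call has 1 to 5 rows; each row is the pose to reach, as a shift and turn from the pose commanded when the call began, along the tool's axes at that moment; what a row does not reach only later rows make up. A row lasts 1/8 s, in which the tool goes at most 62.5 mm and 10.7 degrees, less where a joint would pass 70% of its speed; a pose out of reach is approached as far as the arm can. A call with a gripper value outside its range is refused whole. The fingers move at their own pace and stop on an object; "grip_force" is the grip in N (left out, the last holds). Time passes only in rows, so rows that repeat a pose let the fingers close. It gives the time, the measured TCP pose, the force, the opening and the grip force at its end, in the units of the state.
- ctrl.observe(): the state, without advancing time (a new reading comes with each control period).
- eyes.camera(name): name is "scene" or "top" or "wrist"; returns a dict with "frame" (420x560x3 uint8, red, green, blue), "fx", "fy", "cx", "cy" (pixels), "cam_to_world" (4x4, takes a point from camera to world coordinates). Camera axes: x right, y up, looking along -z (the intrinsics and any distortion apply to the point x, -y, -z); pixel columns grow to the right and rows downward; lengths in m; the calibration is good to about 2 mm. The wrist camera is an equidistant fisheye: a pixel r from the principal point sees the ray r / f radians off the axis. A picture is of the moment at which its call begins. There is no depth.
- ctrl.sign_off(): hands the job in; it is judged then, once.
The state is a dict: "t": time; "qpos": joint angles; "joint_velocities": joint speeds; "effort": joint torques, N m; "tcp_pos": TCP position; "tool_rot": TCP orientation; "contact_force": force on the tool from outside, world axes, zero at the start; "moment": the same for the moment, N m; "opening": finger opening in m; "grasp_force": force on a finger pad.
Only numpy, scipy, OpenCV 4.12 (cv2) and the standard library are available. Lean on these libraries where they do the work, as an engineer would, in place of code of your own. Each camera call takes 0.05 s, during which the arm holds its last target. There are 200 camera calls.

## Task

Set the bamboo tea caddies up for an hour of even sunning: first slide the sill vent's grip all the way to its stop at the green end, then turn every caddy on the tray until its pale cream stripe faces straight up, rolling it along the tray floor and never lifting it off. Last of all, wind the timer's knob clockwise until its pointer stands on the red mark. At the end every caddy lies still and flat on the tray floor with its stripe up; leave the teapot, glasses, jar and dish where they are.

Things in the scene. Friction and masses are not known exactly. Their poses are not given: they have to be found in the camera images.
- tray: fixed bamboo tray, 300 (x) by 480 (y) mm outside, origin centre of its underside; inside 280 by 460 mm, floor 8 mm above the sill, rim 10 mm thick and 20 mm high above the sill. x, y along its short and long sides. The caddies lie about across its y axis, two rows deep, with room to roll along y.
- caddy_1: brown bamboo caddy, closed cylinder 40 mm in diameter, 100 mm long, ends rounded (straight over the middle 60 mm), 120 g, lying on the tray. Origin on its axis at mid-length; x along the axis; z points from the axis out through the middle of the 13 mm wide pale cream stripe along its side (a pale dot on each end, same side). A thin black line runs along the far side from it. May be absent.
- caddy_2: brown bamboo caddy, closed cylinder 40 mm in diameter, 100 mm long, ends rounded (straight over the middle 60 mm), 120 g, lying on the tray. Origin on its axis at mid-length; x along the axis; z points from the axis out through the middle of the 13 mm wide pale cream stripe along its side (a pale dot on each end, same side). A thin black line runs along the far side from it. May be absent.
- caddy_3: brown bamboo caddy, closed cylinder 40 mm in diameter, 100 mm long, ends rounded (straight over the middle 60 mm), 120 g, lying on the tray. Origin on its axis at mid-length; x along the axis; z points from the axis out through the middle of the 13 mm wide pale cream stripe along its side (a pale dot on each end, same side). A thin black line runs along the far side from it. May be absent.
- caddy_4: brown bamboo caddy, closed cylinder 40 mm in diameter, 100 mm long, ends rounded (straight over the middle 60 mm), 120 g, lying on the tray. Origin on its axis at mid-length; x along the axis; z points from the axis out through the middle of the 13 mm wide pale cream stripe along its side (a pale dot on each end, same side). A thin black line runs along the far side from it. May be absent.
- vent: fixed aluminium sill vent, 200 (x) by 60 (y) by 14 mm high, origin centre of its underside; its x axis points to the open end, marked by a green bar (grey bar at the closed end)
- vent_slide (a joint): travel of the vent's grip along the vent's x axis, m: 0 = closed (grey end), 0.10 = end stop at the open (green) end; about 2 N of friction
- vent_grip (a point): top centre of the vent's black grip, 49 mm above the sill; the grip is 26 mm along the slide, 20 mm wide across it and stands 34 mm above the vent plate; axes as the vent's
- timer: fixed steel kitchen timer, drum 104 mm in diameter and 40 mm high, origin centre of its underside, white dial on top with 12 black ticks and one wide red mark
- timer_knob (a joint): angle of the timer's knob, rad, growing clockwise seen from above, range 0 to 5.4; at 0 the knob's red pointer points along the timer's -x axis; the dial's red mark is at 4.2. It stays where it is left (0.06 N m of friction).
- knob_grip (a point): on the knob's axis, top of its upright bar grip, 75.5 mm above the sill; the bar is 52 mm long, 14 mm thick and 30 mm high above a 26 mm radius disc, whose top lies 45 mm above the sill. x along the bar, the red pointer towards -x; turns with the knob
- glass_1: clear drinking glass, 68 mm in diameter, 85 mm high, origin centre of its underside; to be left alone
- glass_2: clear drinking glass, 68 mm in diameter, 85 mm high, origin centre of its underside; to be left alone
- jar: glass jar with a steel twist cap, 72 mm in diameter, 100 mm high, origin centre of its underside; to be left alone
- dish: small blue ceramic dish, 92 mm in diameter, 22 mm high, origin centre of its underside; to be left alone
- teapot: stainless teapot, 132 mm in diameter, 115 mm high, spout to its +y and handle to its -y, origin centre of its underside; to be left alone
Mind the look-alikes: they are no part of the job. What is shaped like the caddy_3 but blue is not meant.

How it is judged:
By the outcome, as a careful person would: the job done as asked, in the order asked, and still so for the second after the job is handed in, with the robot touching nothing.
Of caddy_1, caddy_2, caddy_3, caddy_4 only 2 to 4 are there at a start; the rules pass over those that are not, and their reading is None.
At some moment in a run one of caddy_1, caddy_2, caddy_3, caddy_4 may be knocked a few centimetres aside while the robot is not near it.
Once in a run the grip may slacken for a moment while it holds something.
It also fails if it takes over 210 s, if anything falls off the work surface, if the arm or the gripper's body presses on something with over 40 N, if the wrist force passes 120 N, or if a joint passes its speed limit or range.

## Working session

There is one attempt and no reset: what is moved stays moved. The work goes in short steps, Python scripts to look and compute and a tool call to move; the robot and the scene stay as the last step left them, time stands still between calls to the robot, and variables do not carry over. Pictures are saved under pics/ and viewed, at most 14 in all, crops included, and the job is handed in when it is done.

Besides the shell and the picture viewer there is one more tool, called after "Emit:" in YAML: its name, and indented under it one key for each argument. play_rows: Moves the arm, as the interface text tells. Its arguments: {"type":"object","properties":{"deltas":{"type":"array","items":{"type":"object","properties":{"ax":{"type":"number"},"ay":{"type":"number"},"az":{"type":"number"},"tx":{"type":"number"},"ty":{"type":"number"},"tz":{"type":"number"},"fingers":{"type":"number"}}}},"grip_force":{"type":"number"}},"required":["deltas"]}

```bash
ls; mkdir -p pics
cat > h.py <<'E'
import sys; sys.path.insert(0,'.')
import numpy as np, cv2, json, pickle
from cell import ctrl, eyes
def snap(name,out):
    c=eyes.camera(name); pickle.dump(c,open(f'pics/{out}.pkl','wb')); cv2.imwrite(f'pics/{out}.png',cv2.cvtColor(c['frame'],cv2.COLOR_RGB2BGR)); return c
def load(out): return pickle.load(open(f'pics/{out}.pkl','rb'))
def ray(c,u,v,fish=False):
    x=(u-c['cx'])/c['fx']; y=(v-c['cy'])/c['fy']
    if fish:
        r=np.hypot(x,y); d=np.array([x/r*np.sin(r),-y/r*np.sin(r),-np.cos(r)]) if r>1e-9 else np.array([0,0,-1.])
    else: d=np.array([x,-y,-1.])
    M=np.array(c['cam_to_world']); d=M[:3,:3]@d; return M[:3,3],d/np.linalg.norm(d)
def atz(c,u,v,z,fish=False):
    o,d=ray(c,u,v,fish); return o+d*(z-o[2])/d[2]
def proj(c,p):
    M=np.array(c['cam_to_world']); q=M[:3,:3].T@(np.array(p)-M[:3,3]); return c['cx']+c['fx']*q[0]/-q[2], c['cy']-c['fy']*q[1]/-q[2]
def tri(a,b):
    (o1,d1),(o2,d2)=a,b
    A=np.array([d1,-d2]).T; s=np.linalg.lstsq(A,o2-o1,rcond=None)[0]
    p,q=o1+s[0]*d1,o2+s[1]*d2; return (p+q)/2,np.linalg.norm(p-q)
E
python3 - <<'E'
from h import *
for n in ['scene','top','wrist']:
    c=snap(n,n+'0'); print(n,c['fx'],c['fy'],c['cx'],c['cy'],np.round(c['cam_to_world'],3).tolist(),[k for k in c])
s=ctrl.observe(); print(s)
a=cv2.imread('pics/scene0.png');b=cv2.imread('pics/top0.png')
E
```

```text
pics
scene 467.065918808433 467.065918808433 284.95645281989687 215.11319045339218 [[-0.828, -0.469, 0.307, 0.881], [0.561, -0.682, 0.47, 0.558], [-0.011, 0.561, 0.828, 1.081], [0.0, 0.0, 0.0, 1.0]] ['frame', 'fx', 'fy', 'cx', 'cy', 'cam_to_world']
top 488.6132966326486 488.6132966326486 275.9949664368097 207.16940691074757 [[-0.022, 0.98, -0.197, 0.271], [-1.0, -0.02, 0.015, 0.023], [0.01, 0.197, 0.98, 1.393], [0.0, 0.0, 0.0, 1.0]] ['frame', 'fx', 'fy', 'cx', 'cy', 'cam_to_world']
wrist 325.19226210127806 325.19226210127806 277.11584012473907 216.550493389472 [[0.403, -0.88, -0.254, 0.177], [0.915, 0.387, 0.112, 0.576], [-0.001, -0.277, 0.961, 0.375], [0.0, 0.0, 0.0, 1.0]] ['frame', 'fx', 'fy', 'cx', 'cy', 'cam_to_world']
{'t': 0.15, 'qpos': array([ 1.15600281e+00,  3.14083774e-01, -4.78353589e-02,  1.21018404e+00,
       -7.61753298e-06,  1.57080346e+00]), 'joint_velocities': array([ 9.99541799e-05, -2.11118261e-03,  4.21125306e-03,  4.75575118e-04,
        2.18353835e-03, -1.04603521e-03]), 'effort': array([-2.50883210e-05, -5.40045404e+01,  3.40059471e+01,  1.32908887e-02,
       -6.42576015e-05,  1.17401393e-05]), 'tcp_pos': array([0.24161012, 0.54868026, 0.1938267 ]), 'tool_rot': array([[-9.15196683e-01,  4.03007148e-01, -5.19687364e-04],
       [ 4.03007483e-01,  9.15195897e-01, -1.19909185e-03],
       [-7.62684429e-06, -1.30684278e-03, -9.99999146e-01]]), 'contact_force': array([-0.55684843,  0.67098514, -0.51443095]), 'moment': array([-0.0189405 , -0.02111122, -0.02050542]), 'grasp_force': 0.0, 'opening': 0.08530630000323257}
```

Run:
```python
from h import *
for n in ['scene0','top0']:
    a=cv2.imread(f'pics/{n}.png'); cv2.imwrite(f'pics/{n}_b.png',cv2.resize(a,(800,600),interpolation=cv2.INTER_CUBIC))
```

```text
(no output)
```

View pics/scene0_b.png

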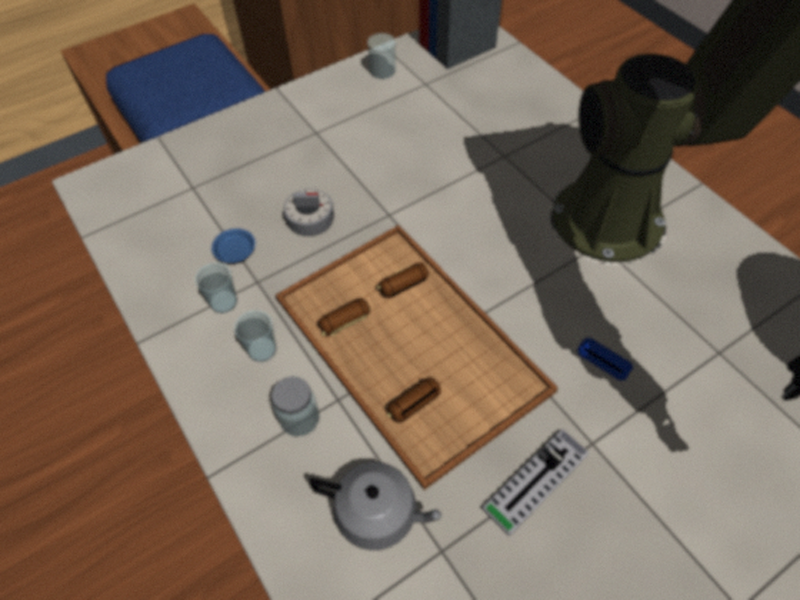

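View pics/top0_b.png

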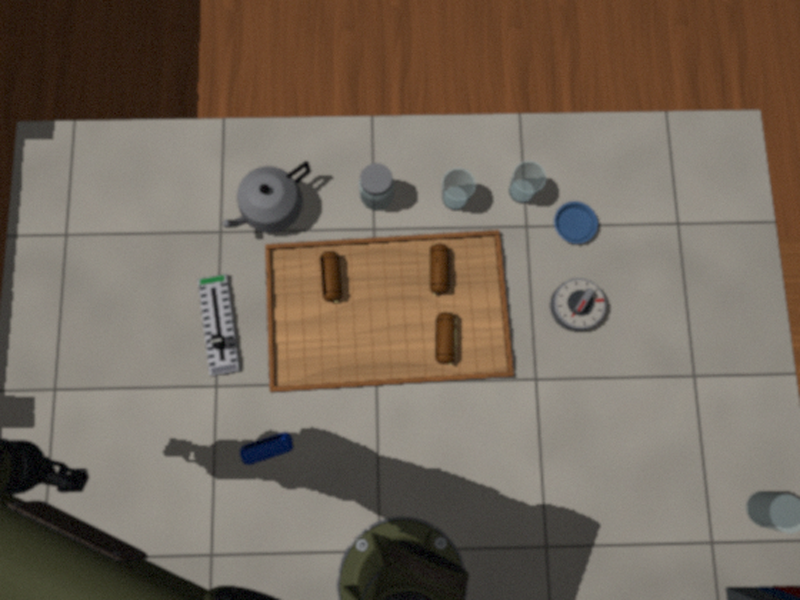

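The scene shows three brown caddies on the tray: top-view (331,276), (440,268) and (445,338) in the 800x600 copy. The vent is at (218,325), green end up and grip near (217,341), so near the closed end. The timer is at (580,304). Possible mix-ups: the blue cylinder at (266,448) against the brown caddies, and the glass, jar and dish against the timer. I choose the brown caddies on the tray, the slotted plate with the black grip, and the white dial. Next is a close crop.

Run:
```python
from h import *
def crop(n,u,v,w=100,h=75):
    a=cv2.imread(f'pics/{n}.png'); x=int(u*.7-w/2);y=int(v*.7-h/2); print(n,x,y); t=cv2.resize(a[y:y+h,x:x+w],(400,300),interpolation=cv2.INTER_CUBIC); return t
m=np.vstack([np.hstack([crop('scene0',535,480),crop('top0',218,325)]),np.hstack([crop('scene0',308,212),crop('top0',580,304)])])
cv2.imwrite('pics/m1.png',m)
c=load('top0'); f=lambda u,v:((u+.5)*.7-.5,(v+.5)*.7-.5)
for u,v in [(267,246),(500,233),(514,376),(272,390)]: print(atz(c,*f(u,v),.02).round(3))
for u,v in [(331,276),(440,268),(445,338)]: print(atz(c,*f(u,v),.04).round(3))
```

```text
scene0 324 298
top0 102 189
scene0 165 110
top0 356 175
[0.656 0.259 0.02 ]
[ 0.674 -0.217  0.02 ]
[ 0.382 -0.229  0.02 ]
[0.365 0.245 0.02 ]
[0.586 0.128 0.04 ]
[ 0.598 -0.09   0.04 ]
[ 0.457 -0.094  0.04 ]
```

View pics/m1.png

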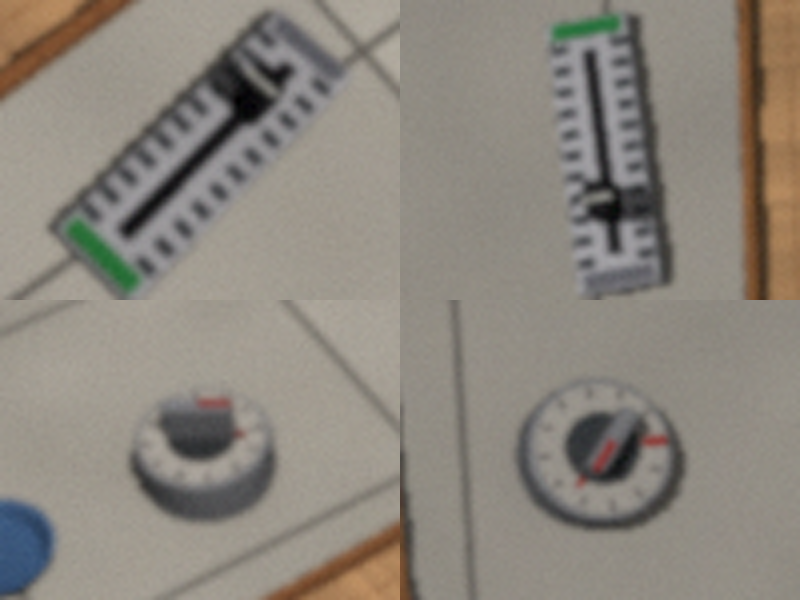

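The crop confirms the vent: green bar at crop (586,27), grey bar at (621,275), black grip near (604,203), close to the grey end. The timer's dial centre is at (600,448). Its pointer points lower left at (583,483), and the red mark is at (655,440).

Run:
```python
from h import *
s=load('scene0');t=load('top0')
S=lambda c,u,v,x0,y0:ray(c,x0+(u+.5)/4-.5,y0+(v+.5)/4-.5)
A=lambda c,u,v,x0,y0,z:atz(c,x0+(u+.5)/4-.5,y0+(v+.5)/4-.5,z).round(4)
print('grip',tri(S(s,245,82,324,298),S(t,204,203,102,189)), A(t,204,203,102,189,.049),A(s,245,82,324,298,.049))
print('green',tri(S(s,102,256,324,298),S(t,186,27,102,189)),A(t,186,27,102,189,.014),A(s,102,256,324,298,.014))
print('grey',tri(S(s,308,45,324,298),S(t,221,275,102,189)),A(t,221,275,102,189,.014),A(s,308,45,324,298,.014))
print('knob',tri(S(s,197,409-300,165,110),S(t,208,443-300,356,175)))
print('red tip',tri(S(s,232,402-300,165,110),S(t,195,470-300,356,175)))
print('bar far',tri(S(s,163,404-300,165,110),S(t,230,416-300,356,175)))
print('dial c',A(t,200,146,356,175,.04),'mark',A(t,255,140,356,175,.04),'ptr',A(t,183,183,356,175,.045))
```

```text
grip (array([0.46144801, 0.34395368, 0.03909442]), np.float64(0.00935536754075906)) [0.4572 0.3453 0.049 ] [0.4686 0.3425 0.049 ]
green (array([0.5901275 , 0.36922681, 0.01562182]), np.float64(0.0011745402131593406)) [0.5901 0.3701 0.014 ] [0.5901 0.3685 0.014 ]
grey (array([0.41001513, 0.33952233, 0.01885255]), np.float64(0.0007311424878560632)) [0.4107 0.3403 0.014 ] [0.4076 0.3388 0.014 ]
knob (array([ 0.52148824, -0.36163477,  0.07292125]), np.float64(0.004415243589062043))
red tip (array([ 0.50032586, -0.34813789,  0.07993367]), np.float64(0.0012628885227019692))
bar far (array([ 0.54014046, -0.37803412,  0.07497622]), np.float64(0.005318045502240183))
dial c [ 0.5239 -0.3638  0.04  ] mark [ 0.5275 -0.4031  0.04  ] ptr [ 0.4968 -0.3484  0.045 ]
```

```bash
cat >> h.py <<'E'
def to(p,yaw_y,R=None):
    """delta from the present pose to TCP p with tool z down and tool y at yaw_y deg"""
    from scipy.spatial.transform import Rotation as Ro
    s=ctrl.observe(); R0=s['tool_rot'] if R is None else R; a=np.radians(yaw_y)
    y=np.array([np.cos(a),np.sin(a),0]); z=np.array([0,0,-1.]); Rt=np.array([np.cross(y,z),y,z]).T
    print('t %.1f'%s['t'],'txyz mm',(R0.T@(np.array(p)-s['tcp_pos'])*1000).round(1),'axyz',Ro.from_matrix(R0.T@Rt).as_rotvec().round(3),'yaw_y now %.1f'%np.degrees(np.arctan2(R0[1,1],R0[0,1])),'tcp',s['tcp_pos'].round(4))
E
python3 -c "
from h import *
to([.458,.346,.15],99.2)"
```

```text
t 0.1 txyz mm [-279.7  -98.2   44. ] axyz [-0.001 -0.    -0.575] yaw_y now 66.2 tcp [0.2416 0.5487 0.1938]
```

Emit:
play_rows:
  deltas:
    - {"tx": -56, "ty": -20, "tz": 9, "az": -0.115}
    - {"tx": -112, "ty": -40, "tz": 18, "az": -0.23}
    - {"tx": -168, "ty": -60, "tz": 27, "az": -0.345}
    - {"tx": -224, "ty": -79, "tz": 36, "az": -0.46}
    - {"tx": -279, "ty": -99, "tz": 44, "az": -0.576}

```text
invalid input
```

Run:
```python
from h import *
snap('wrist','w1'); to([.458,.346,.15],99.2)
a=cv2.imread('pics/w1.png'); cv2.imwrite('pics/w1b.png',cv2.resize(a,(800,600),interpolation=cv2.INTER_CUBIC))
```

```text
t 0.2 txyz mm [-279.7  -98.4   44.1] axyz [-0.001 -0.    -0.575] yaw_y now 66.2 tcp [0.2417 0.5488 0.194 ]
```

View pics/w1b.png

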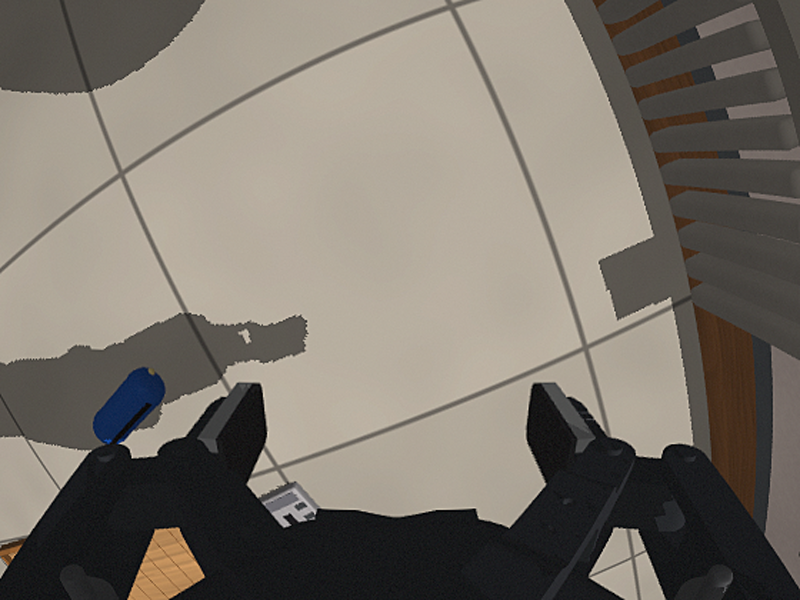

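The move was refused, so the picture only shows the start view, with the fingers at the bottom. I'll send all the fields this time.

Emit:
play_rows:
  deltas:
    - {"ax": 0, "ay": 0, "az": -0.115, "tx": -56, "ty": -20, "tz": 9, "fingers": 85}
    - {"ax": 0, "ay": 0, "az": -0.23, "tx": -112, "ty": -40, "tz": 18, "fingers": 85}
    - {"ax": 0, "ay": 0, "az": -0.345, "tx": -168, "ty": -60, "tz": 27, "fingers": 85}
    - {"ax": 0, "ay": 0, "az": -0.46, "tx": -224, "ty": -79, "tz": 36, "fingers": 85}
    - {"ax": 0, "ay": 0, "az": -0.576, "tx": -279, "ty": -99, "tz": 44, "fingers": 85}
  grip_force: 30

```text
t: 0.82
tcp_pos: [0.4584, 0.3446, 0.1501]
tool_rot: [[-0.986, -0.164, 0.0], [-0.164, 0.986, 0.0], [-0.0, 0.0, -1.0]]
contact_force: [0.7, 0.5, 0.5]
opening: 0.085
grasp_force: 0.0
```

Run:
```python
from h import *
snap('wrist','w2')
a=cv2.imread('pics/w2.png'); cv2.imwrite('pics/w2b.png',cv2.resize(a,(800,600),interpolation=cv2.INTER_CUBIC))
```

```text
(no output)
```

View pics/w2b.png

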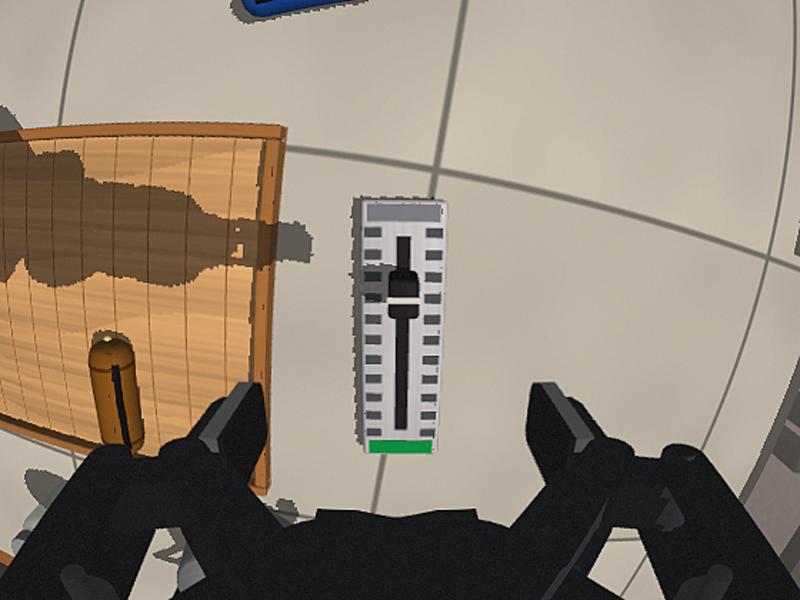

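The wrist view shows the vent clearly. The grip's white line is at (404,301), the grey end edge at (404,200) and the green end edge at (400,454). The near caddy at (118,395) has its black line almost on top.

Run:
```python
from h import *
c=load('w2'); f=lambda u,v:((u+.5)*.7-.5,(v+.5)*.7-.5)
t=load('top0')
for n,u,v,z in [('grip',404,301,.049),('grey',404,200,.014),('green',400,454,.014),('slot0',403,237,.014),('slot1',401,429,.014)]: print(n,atz(c,*f(u,v),z,True).round(4))
print(tri(ray(c,*f(404,301),True),ray(t,102+204.5/4-.5,189+203.5/4-.5)))
g=atz(c,*f(404,301),.049,True); to([g[0],g[1],.024],99.2)
```

```text
grip [0.4632 0.3499 0.049 ]
grey [0.4024 0.3402 0.014 ]
green [0.5992 0.3708 0.014 ]
slot0 [0.4276 0.3438 0.014 ]
slot1 [0.5755 0.3676 0.014 ]
(array([0.46041469, 0.34789119, 0.04746825]), np.float64(0.007368279809727371))
t 0.9 txyz mm [ -1.9  11.2 125. ] axyz [-0.005  0.002  0.003] yaw_y now 99.4 tcp [0.4628 0.3391 0.1491]
```

Run:
```python
from h import *
s=ctrl.observe(); print(s['t'],s['tcp_pos'],s['joint_velocities'].round(3))
eyes.camera('top'); to([.4615,.3490,.024],98.8); s=ctrl.observe(); print(s['joint_velocities'].round(3))
```

```text
0.875 [0.462826   0.33912691 0.14905276] [ 0.075 -0.009 -0.007  0.025  0.04   0.335]
t 0.9 txyz mm [ -2.4   7.3 125.3] axyz [-0.002 -0.     0.003] yaw_y now 99.0 tcp [0.4602 0.3417 0.1494]
[ 0.077 -0.014  0.005  0.019  0.058  0.13 ]
```

Emit:
play_rows:
  deltas:
    - {"ax": 0, "ay": 0, "az": 0, "tx": -5, "ty": 2.5, "tz": 30, "fingers": 60}
    - {"ax": 0, "ay": 0, "az": 0, "tx": -5, "ty": 2.5, "tz": 60, "fingers": 60}
    - {"ax": 0, "ay": 0, "az": 0, "tx": -5, "ty": 2.5, "tz": 60, "fingers": 60}
    - {"ax": 0, "ay": 0, "az": 0, "tx": -5, "ty": 2.5, "tz": 60, "fingers": 60}

```text
t: 1.42
tcp_pos: [0.4618, 0.35, 0.0914]
tool_rot: [[-0.987, -0.161, 0.001], [-0.161, 0.987, 0.001], [-0.001, 0.0, -1.0]]
contact_force: [0.5, 0.0, 0.2]
opening: 0.06
grasp_force: 0.0
```

Run:
```python
from h import *
s=ctrl.observe(); print(s['joint_velocities'].round(3))
snap('wrist','w3'); to([.4615,.3490,.024],98.8)
a=cv2.imread('pics/w3.png'); cv2.imwrite('pics/w3b.png',cv2.resize(a[200:400,180:380],(600,600),interpolation=cv2.INTER_CUBIC))
```

```text
[-0.003 -0.012  0.015 -0.004  0.    -0.005]
t 1.5 txyz mm [ 1.1 -1.2 67.9] axyz [0.001 0.002 0.008] yaw_y now 99.3 tcp [0.4623 0.3503 0.0919]
```

View pics/w3b.png

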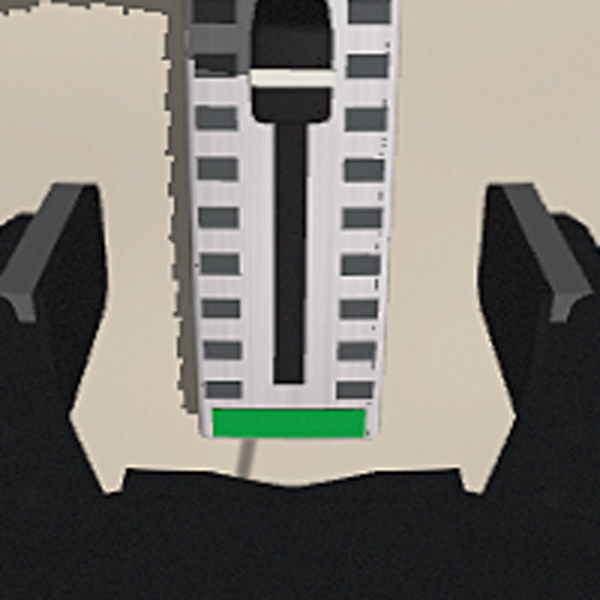

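The grip's white line is at crop (291,77), centred laterally between the fingers (x = 293). I'll triangulate it against the earlier wrist view.

Run:
```python
from h import *
c=load('w3'); b=load('w2')
p=(180+291.5/3-.5,200+77.5/3-.5); f=lambda u,v:((u+.5)*.7-.5,(v+.5)*.7-.5)
print(atz(c,*p,.049,True),tri(ray(c,*p,True),ray(b,*f(404,301),True)))
# tip midpoint seen: project TCP
M=np.array(c['cam_to_world']); print(M.round(3).tolist())
print('green',atz(c,180+290/3,200+437/3,.014,True),atz(c,180+288/3,200+383/3,.014,True))
```

```text
[0.46279498 0.34927221 0.049     ] (array([0.46413438, 0.34981513, 0.045023  ]), np.float64(0.0006928917972455289))
[[-0.161, -0.948, -0.275, 0.392], [0.987, -0.154, -0.046, 0.338], [0.001, -0.279, 0.96, 0.273], [0.0, 0.0, 0.0, 1.0]]
green [0.59850014 0.37136587 0.014     ] [0.57621892 0.36709181 0.014     ]
```

Emit:
play_rows:
  deltas:
    - {"ax": 0, "ay": 0, "az": 0, "tx": 0, "ty": -1, "tz": 40, "fingers": 60}
    - {"ax": 0, "ay": 0, "az": 0, "tx": 0, "ty": -1, "tz": 66, "fingers": 60}
    - {"ax": 0, "ay": 0, "az": 0, "tx": 0, "ty": -1, "tz": 66, "fingers": 40}
    - {"ax": 0, "ay": 0, "az": 0, "tx": 0, "ty": -1, "tz": 66, "fingers": 15}
    - {"ax": 0, "ay": 0, "az": 0, "tx": 0, "ty": -1, "tz": 66, "fingers": 15}

```text
t: 2.1
tcp_pos: [0.4631, 0.3493, 0.0263]
tool_rot: [[-0.987, -0.161, 0.002], [-0.161, 0.987, 0.002], [-0.003, 0.001, -1.0]]
contact_force: [0.5, -0.2, 0.4]
opening: 0.0151
grasp_force: 0.0
```

Emit:
play_rows:
  deltas:
    - {"ax": 0, "ay": 0, "az": 0, "tx": 0, "ty": 0, "tz": 0, "fingers": 12}
    - {"ax": 0, "ay": 0, "az": 0, "tx": -15, "ty": 0, "tz": 0, "fingers": 12}
    - {"ax": 0, "ay": 0, "az": 0, "tx": -35, "ty": 0, "tz": 0, "fingers": 12}
    - {"ax": 0, "ay": 0, "az": 0, "tx": -55, "ty": 0, "tz": 0, "fingers": 12}
    - {"ax": 0, "ay": 0, "az": 0, "tx": -70, "ty": 0, "tz": 0, "fingers": 12}

```text
t: 2.72
tcp_pos: [0.5328, 0.3599, 0.0246]
tool_rot: [[-0.987, -0.16, 0.001], [-0.16, 0.987, 0.0], [-0.001, 0.0, -1.0]]
contact_force: [-0.1, 0.3, 0.0]
opening: 0.012
grasp_force: 0.0
```

Run:
```python
from h import *
snap('wrist','w4'); snap('scene','s4'); to([.4615,.3490,.024],98.8)
a=cv2.imread('pics/w4.png');b=cv2.imread('pics/s4.png')
cv2.imwrite('pics/m4.png',np.hstack([cv2.resize(a[180:380,180:380],(400,400),interpolation=cv2.INTER_CUBIC),cv2.resize(b[270:400,310:440],(400,400),interpolation=cv2.INTER_CUBIC)]))
```

```text
t 2.8 txyz mm [72.5  0.6  0.4] axyz [0.    0.001 0.007] yaw_y now 99.2 tcp [0.5331 0.3599 0.0245]
```

View pics/m4.png

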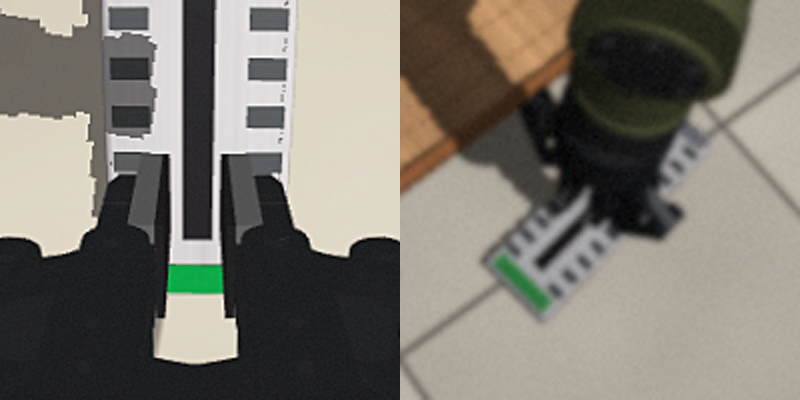

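The wrist crop shows closed fingers with nothing between them: the slot is empty at (198,240) and the grip is not held. I'll locate the grip numerically.

Run:
```python
from h import *
c=load('w4'); 
g=c['frame'].astype(int).sum(2)//3
print(g[0:260:3,276].tolist())
print('rows')
M=np.array(c['cam_to_world']); s=ctrl.observe()
print(M.round(4).tolist())
R=s['tool_rot'].copy()
def fish(c,p):
    M=np.array(c['cam_to_world']); q=M[:3,:3].T@(np.array(p)-M[:3,3]); r=np.hypot(q[0],q[1]); th=np.arctan2(r,-q[2]); return c['cx']+c['fx']*th*q[0]/r, c['cy']-c['fy']*th*q[1]/r
print('tcp proj',fish(c,s['tcp_pos']), 'grip old',fish(c,[.4628,.3493,.049]),fish(c,[.4628,.3493,.02]))
```

```text
[208, 209, 208, 209, 209, 210, 210, 209, 181, 141, 149, 147, 149, 150, 149, 144, 224, 223, 224, 223, 226, 35, 51, 50, 49, 51, 52, 49, 50, 49, 49, 50, 43, 42, 48, 49, 50, 51, 50, 36, 243, 232, 245, 42, 46, 44, 47, 47, 46, 41, 38, 47, 47, 47, 46, 46, 44, 41, 46, 46, 47, 46, 46, 47, 43, 47, 45, 43, 44, 45, 45, 43, 42, 45, 46, 44, 43, 43, 46, 43, 42, 43, 43, 43, 42, 43, 43]
rows
[[-0.1605, -0.948, -0.2749, 0.4632], [0.987, -0.1538, -0.0458, 0.3477], [0.0011, -0.2787, 0.9604, 0.2059], [0.0, 0.0, 0.0, 1.0]]
tcp proj (np.float64(278.2226045355235), np.float64(245.99599818490066)) grip old (np.float64(280.22620541066215), np.float64(124.42269394307901)) (np.float64(279.6832838077672), np.float64(124.4651781435605))
```

The grip has not moved; it is still at x≈0.463. The apparent finger gap (26 px for 12 mm, 128 px for 60 mm) puts the fingertips about 150 mm from the camera. That makes them roughly 40 mm higher than the reported TCP, so they closed above the grip. I'll go back over it and probe downward gently, watching the force.

Emit:
play_rows:
  deltas:
    - {"ax": 0, "ay": 0, "az": 0, "tx": 0, "ty": 0, "tz": -20, "fingers": 50}
    - {"ax": 0, "ay": 0, "az": 0, "tx": 0, "ty": 0, "tz": -40, "fingers": 50}
    - {"ax": 0, "ay": 0, "az": 0, "tx": 36, "ty": 0, "tz": -40, "fingers": 50}
    - {"ax": 0, "ay": 0, "az": 0, "tx": 71, "ty": 0, "tz": -40, "fingers": 50}
    - {"ax": 0, "ay": 0, "az": 0, "tx": 71, "ty": 0, "tz": -40, "fingers": 50}

```text
t: 3.45
tcp_pos: [0.4579, 0.3472, 0.0643]
tool_rot: [[-0.987, -0.162, -0.002], [-0.162, 0.987, -0.001], [0.002, -0.001, -1.0]]
contact_force: [0.1, 0.2, 1.0]
opening: 0.0497
grasp_force: 0.0
```

Emit:
play_rows:
  deltas:
    - {"ax": 0, "ay": 0, "az": 0, "tx": 0, "ty": 0, "tz": 20, "fingers": 50}
    - {"ax": 0, "ay": 0, "az": 0, "tx": 0, "ty": 0, "tz": 38, "fingers": 50}
    - {"ax": 0, "ay": 0, "az": 0, "tx": 0, "ty": 0, "tz": 43, "fingers": 50}
    - {"ax": 0, "ay": 0, "az": 0, "tx": 0, "ty": 0, "tz": 43, "fingers": 50}

```text
t: 3.95
tcp_pos: [0.4611, 0.3481, 0.0214]
tool_rot: [[-0.987, -0.16, -0.0], [-0.16, 0.987, -0.0], [0.0, -0.0, -1.0]]
contact_force: [-0.2, -0.3, 0.6]
opening: 0.0499
grasp_force: 0.0
```

Run:
```python
from h import *
s=ctrl.observe(); print(s['contact_force'],s['opening'],s['joint_velocities'].round(3))
snap('wrist','w5'); to([.4628,.3493,.024],98.8)
a=cv2.imread('pics/w5.png'); cv2.imwrite('pics/w5b.png',cv2.resize(a[140:400,100:460],(800,578),interpolation=cv2.INTER_CUBIC))
```

```text
[-0.21527409 -0.31568776  0.60206544] 0.049868401183001884 [-0.002 -0.012  0.011  0.005 -0.001  0.   ]
t 4.0 txyz mm [-1.5  0.7 -2.1] axyz [0.    0.    0.007] yaw_y now 99.2 tcp [0.4614 0.3484 0.0219]
```

View pics/w5b.png

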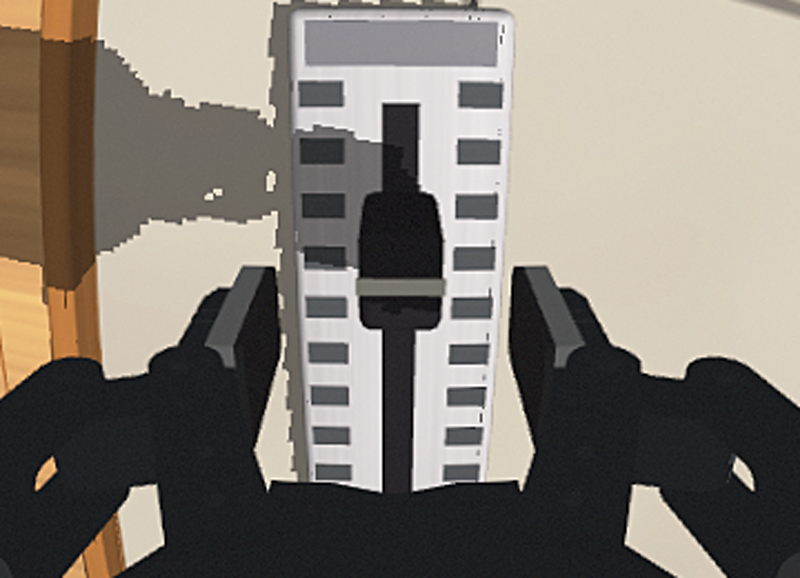

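The grip (20 mm = 84 px) is farther from the camera than the fingertips (50 mm gap = 234 px). So the tips really are about 15 mm above the grip top, near z≈0.065, while the reported TCP is z = 0.022. I'll descend step by step and watch the force.

Emit:
play_rows:
  deltas:
    - {"ax": 0, "ay": 0, "az": 0, "tx": -1.5, "ty": 0.5, "tz": 10, "fingers": 50}
    - {"ax": 0, "ay": 0, "az": 0, "tx": -1.5, "ty": 0.5, "tz": 20, "fingers": 50}
    - {"ax": 0, "ay": 0, "az": 0, "tx": -1.5, "ty": 0.5, "tz": 25, "fingers": 50}
    - {"ax": 0, "ay": 0, "az": 0, "tx": -1.5, "ty": 0.5, "tz": 25, "fingers": 50}

```text
t: 4.5
tcp_pos: [0.4618, 0.3486, -0.0042]
tool_rot: [[-0.987, -0.16, -0.001], [-0.16, 0.987, -0.001], [0.001, -0.001, -1.0]]
contact_force: [0.2, 0.4, -0.1]
opening: 0.0501
grasp_force: 0.0
```

Emit:
play_rows:
  deltas:
    - {"ax": 0, "ay": 0, "az": 0, "tx": 0, "ty": 0, "tz": 6, "fingers": 50}
    - {"ax": 0, "ay": 0, "az": 0, "tx": 0, "ty": 0, "tz": 12, "fingers": 50}
    - {"ax": 0, "ay": 0, "az": 0, "tx": 0, "ty": 0, "tz": 12, "fingers": 30}
    - {"ax": 0, "ay": 0, "az": 0, "tx": 0, "ty": 0, "tz": 12, "fingers": 12}
    - {"ax": 0, "ay": 0, "az": 0, "tx": 0, "ty": 0, "tz": 12, "fingers": 12}

```text
t: 5.12
tcp_pos: [0.4622, 0.3497, -0.0154]
tool_rot: [[-0.987, -0.161, -0.0], [-0.161, 0.987, 0.001], [0.0, 0.001, -1.0]]
contact_force: [-1.0, 3.5, -1.6]
opening: 0.0194
grasp_force: 32.5
```

Gripped: 19.4 mm opening, 32 N. Now I slide.

Emit:
play_rows:
  deltas:
    - {"ax": 0, "ay": 0, "az": 0, "tx": -12, "ty": 0, "tz": 0, "fingers": 12}
    - {"ax": 0, "ay": 0, "az": 0, "tx": -27, "ty": 0, "tz": 0, "fingers": 12}
    - {"ax": 0, "ay": 0, "az": 0, "tx": -42, "ty": 0, "tz": 0, "fingers": 12}
    - {"ax": 0, "ay": 0, "az": 0, "tx": -57, "ty": 0, "tz": 0, "fingers": 12}
    - {"ax": 0, "ay": 0, "az": 0, "tx": -70, "ty": 0, "tz": 0, "fingers": 12}

```text
t: 5.75
tcp_pos: [0.5327, 0.3607, -0.0154]
tool_rot: [[-0.987, -0.16, 0.0], [-0.16, 0.987, 0.001], [-0.0, 0.001, -1.0]]
contact_force: [-3.6, 4.4, 0.8]
opening: 0.0199
grasp_force: 32.9
```

Emit:
play_rows:
  deltas:
    - {"ax": 0, "ay": 0, "az": 0, "tx": -8, "ty": 0, "tz": 0, "fingers": 12}
    - {"ax": 0, "ay": 0, "az": 0, "tx": -15, "ty": 0, "tz": 0, "fingers": 12}
    - {"ax": 0, "ay": 0, "az": 0, "tx": -19, "ty": 0, "tz": 0, "fingers": 12}
    - {"ax": 0, "ay": 0, "az": 0, "tx": -21, "ty": 0, "tz": 0, "fingers": 12}
    - {"ax": 0, "ay": 0, "az": 0, "tx": -21, "ty": 0, "tz": 0, "fingers": 12}

```text
t: 6.38
tcp_pos: [0.5498, 0.3633, -0.0155]
tool_rot: [[-0.987, -0.161, -0.004], [-0.161, 0.987, -0.0], [0.004, 0.0, -1.0]]
contact_force: [-9.5, 4.4, 7.3]
opening: 0.0196
grasp_force: 33.7
```

The stop is reached: the force is rising and the predicted stop x was 0.550. I'll press a little more, open, and rise.

Emit:
play_rows:
  deltas:
    - {"ax": 0, "ay": 0, "az": 0, "tx": -3, "ty": 0, "tz": 0, "fingers": 12}
    - {"ax": 0, "ay": 0, "az": 0, "tx": -3, "ty": 0, "tz": 0, "fingers": 12}
    - {"ax": 0, "ay": 0, "az": 0, "tx": -3, "ty": 0, "tz": 0, "fingers": 12}
    - {"ax": 0, "ay": 0, "az": 0, "tx": -3, "ty": 0, "tz": 0, "fingers": 50}
    - {"ax": 0, "ay": 0, "az": 0, "tx": -3, "ty": 0, "tz": 0, "fingers": 50}

```text
t: 7.0
tcp_pos: [0.5562, 0.3633, -0.0154]
tool_rot: [[-0.987, -0.16, 0.002], [-0.16, 0.987, -0.001], [-0.001, -0.001, -1.0]]
contact_force: [0.8, 0.9, 0.1]
opening: 0.0498
grasp_force: 0.0
```

Emit:
play_rows:
  deltas:
    - {"ax": 0, "ay": 0, "az": 0, "tx": 0, "ty": 0, "tz": -20, "fingers": 50}
    - {"ax": 0, "ay": 0, "az": 0, "tx": 0, "ty": 0, "tz": -50, "fingers": 50}
    - {"ax": 0, "ay": 0, "az": 0, "tx": 0, "ty": 0, "tz": -90, "fingers": 50}
    - {"ax": 0, "ay": 0, "az": 0, "tx": 0, "ty": 0, "tz": -130, "fingers": 50}
    - {"ax": 0, "ay": 0, "az": 0, "tx": 0, "ty": 0, "tz": -130, "fingers": 50}

```text
t: 7.62
tcp_pos: [0.5585, 0.365, 0.1187]
tool_rot: [[-0.987, -0.16, 0.007], [-0.16, 0.987, 0.003], [-0.007, 0.002, -1.0]]
contact_force: [-0.7, 0.4, 0.3]
opening: 0.0502
grasp_force: 0.0
```

Emit:
play_rows:
  deltas:
    - {"ax": 0, "ay": 0, "az": 0.03, "tx": 7, "ty": -50, "tz": -30, "fingers": 50}
    - {"ax": 0, "ay": 0, "az": 0.06, "tx": 14, "ty": -100, "tz": -60, "fingers": 50}
    - {"ax": 0, "ay": 0, "az": 0.09, "tx": 21, "ty": -150, "tz": -80, "fingers": 50}
    - {"ax": 0, "ay": 0, "az": 0.12, "tx": 28, "ty": -205, "tz": -100, "fingers": 50}
    - {"ax": 0, "ay": 0, "az": 0.16, "tx": 35, "ty": -260, "tz": -120, "fingers": 50}

```text
t: 8.25
tcp_pos: [0.5622, 0.0994, 0.2342]
tool_rot: [[-1.0, 0.0, -0.0], [0.0, 1.0, -0.001], [0.0, -0.001, -1.0]]
contact_force: [0.9, 0.5, -0.7]
opening: 0.0496
grasp_force: 0.0
```

Emit:
play_rows:
  deltas:
    - {"ax": 0, "ay": 0, "az": 0, "tx": 0, "ty": -42, "tz": -15, "fingers": 50}
    - {"ax": 0, "ay": 0, "az": 0, "tx": 0, "ty": -85, "tz": -30, "fingers": 50}
    - {"ax": 0, "ay": 0, "az": 0, "tx": 0, "ty": -85, "tz": -30, "fingers": 50}
    - {"ax": 0, "ay": 0, "az": 0, "tx": 0, "ty": -85, "tz": -30, "fingers": 50}

```text
t: 8.75
tcp_pos: [0.5623, 0.0166, 0.2635]
tool_rot: [[-1.0, -0.001, -0.001], [-0.001, 1.0, -0.0], [0.001, -0.0, -1.0]]
contact_force: [-0.7, -0.3, -0.9]
opening: 0.0497
grasp_force: 0.0
```

Run:
```python
from h import *
s=ctrl.observe(); print(s['contact_force'],s['opening'],s['joint_velocities'].round(3),s['qpos'].round(3))
c=snap('wrist','w6'); to([.57,.02,.27],90); print(np.array(c['cam_to_world']).round(3).tolist())
a=cv2.imread('pics/w6.png'); cv2.imwrite('pics/w6b.png',cv2.resize(a,(800,600),interpolation=cv2.INTER_CUBIC))
```

```text
[-0.69285732 -0.31475126 -0.85173302] 0.049676872294475205 [ 0.023  0.004 -0.004  0.003  0.001  0.002] [ 0.03   0.226 -0.007  1.339 -0.     0.029]
t 8.8 txyz mm [-7.9  2.8 -6.6] axyz [-0.    -0.001  0.001] yaw_y now 90.1 tcp [0.5621 0.0171 0.2634]
[[-0.001, -0.961, -0.277, 0.492], [1.0, -0.001, -0.001, 0.016], [0.001, -0.277, 0.961, 0.445], [0.0, 0.0, 0.0, 1.0]]
```

View pics/w6b.png

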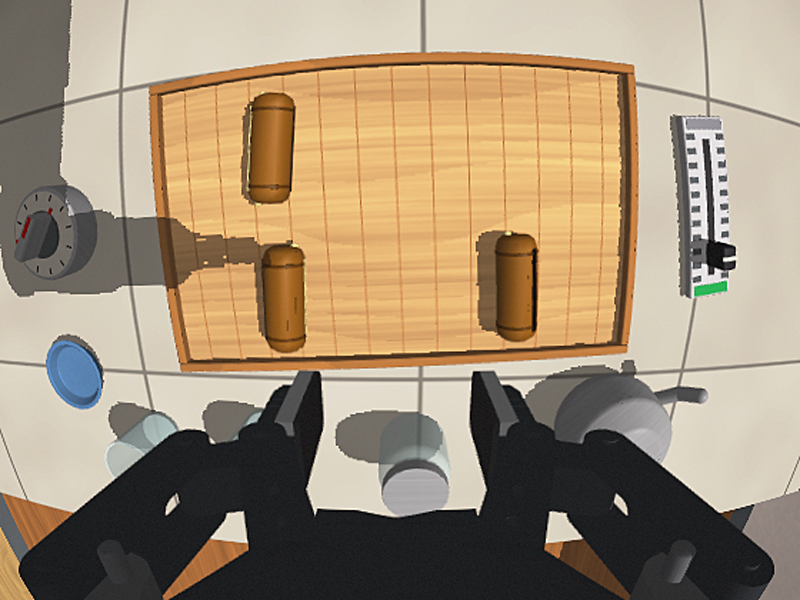

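The view shows the three caddies. A at (271,148) has a pale edge low on its -y (left) side. B at (284,299) has a pale edge on its +y (right) side. C at (517,287) has its black line on the +y side, so its stripe is toward -y and low. The vent grip is at the green end (720,256). Next I unwrap each caddy numerically.

```bash
cat >> h.py <<'E'
def fishv(c,P):
    M=np.array(c['cam_to_world']); q=(P-M[:3,3])@M[:3,:3]; r=np.hypot(q[...,0],q[...,1]); th=np.arctan2(r,-q[...,2])
    return c['cx']+c['fx']*th*q[...,0]/r, c['cy']-c['fy']*th*q[...,1]/r
def samp(c,P):
    u,v=fishv(c,P); return cv2.remap(c['frame'].astype(np.float32),u.astype(np.float32),v.astype(np.float32),cv2.INTER_LINEAR)
def flat(c,xy,yaw,dd,half=.028):
    a=np.radians(yaw); ax=np.array([np.cos(a),np.sin(a),0]); n=np.array([-np.sin(a),np.cos(a),0])
    s=np.linspace(-half,half,25)[:,None,None]; P=np.array([*xy,.028])+s*ax+dd[None,:,None]*n
    return samp(c,P).mean(0)
def unwrap(c,xy,yaw,phi,half=.028,r=.02):
    a=np.radians(yaw); ax=np.array([np.cos(a),np.sin(a),0]); n=np.array([-np.sin(a),np.cos(a),0])
    s=np.linspace(-half,half,25)[:,None,None]; f=np.radians(phi)[None,:,None]
    P=np.array([*xy,.028])+s*ax+r*(np.sin(f)*n+np.cos(f)*np.array([0,0,1.])); return samp(c,P).mean(0)
E
python3 - <<'E'
from h import *
c=load('w6'); f=lambda u,v:((u+.5)*.7-.5,(v+.5)*.7-.5)
dd=np.arange(-30,31,2)/1000
for n,e in dict(A=((272,95),(270,203)),B=((281,247),(288,352)),C=((517,236),(517,341))).items():
    p,q=[atz(c,*f(*k),.03,True) for k in e]; m=(p+q)/2; yaw=np.degrees(np.arctan2(*(p-q)[[1,0]])); yaw=(yaw+90)%180-90
    print(n,m.round(4),np.linalg.norm(p-q).round(4),yaw.round(1)); 
    for sgn,h in ((-1,0),(1,0)):
        pass
    F=flat(c,m[:2],yaw,dd); print(' '.join(f'{int(d*1000)}:{int(r)},{int(g)},{int(b)}' for d,(r,g,b) in zip(dd,F)))
for n,(u,v) in dict(grip=(717,247)).items(): print(n,atz(c,*f(u,v),.049,True))
E
```

```text
A [ 0.4612 -0.0968  0.03  ] 0.0996 -1.8
-30:235,186,120 -28:158,122,80 -26:120,90,61 -24:119,88,59 -22:168,152,103 -20:105,80,44 -18:101,61,21 -16:115,72,26 -14:126,78,27 -12:136,84,27 -10:144,89,30 -8:150,94,33 -6:157,98,36 -4:164,103,40 -2:170,109,46 0:176,114,50 2:181,119,54 4:183,120,55 6:174,113,47 8:165,105,40 10:157,97,32 12:149,92,28 14:143,88,27 16:135,83,25 18:103,64,24 20:91,70,50 22:239,193,124 24:236,189,122 26:235,189,121 28:235,189,121 30:235,189,121
B [ 0.6033 -0.0894  0.03  ] 0.1029 0.2
-30:232,179,116 -28:146,109,73 -26:110,84,57 -24:116,89,60 -22:94,72,50 -20:65,46,29 -18:99,62,22 -16:112,70,25 -14:123,76,26 -12:132,81,27 -10:138,86,27 -8:144,89,26 -6:153,94,30 -4:162,102,39 -2:170,109,45 0:171,110,47 2:176,114,49 4:173,110,44 6:168,105,38 8:163,101,33 10:150,92,29 12:152,93,29 14:146,89,27 16:136,82,25 18:134,89,35 20:211,183,116 22:226,178,116 24:224,172,111 26:224,173,112 28:224,172,112 30:224,173,112
C [0.5923 0.1304 0.03  ] 0.1022 3.8
-30:119,91,61 -28:119,91,62 -26:119,91,61 -24:120,91,62 -22:119,91,62 -20:73,54,29 -18:66,43,20 -16:74,48,21 -14:84,54,23 -12:94,59,25 -10:103,65,23 -8:112,69,25 -6:120,75,27 -4:129,80,27 -2:137,86,32 0:146,92,35 2:154,97,37 4:160,102,40 6:165,105,41 8:168,107,42 10:166,105,40 12:170,106,39 14:143,89,30 16:20,17,19 18:28,21,18 20:163,106,53 22:238,185,118 24:233,186,120 26:232,185,119 28:232,184,119 30:232,184,119
grip [0.53928696 0.34435251 0.049     ]
```

Emit:
play_rows:
  deltas:
    - {"ax": 0, "ay": 0, "az": 0.01, "tx": 25, "ty": -29, "tz": 45, "fingers": 70}
    - {"ax": 0, "ay": 0, "az": 0.02, "tx": 50, "ty": -58, "tz": 90, "fingers": 70}
    - {"ax": 0, "ay": 0, "az": 0.03, "tx": 75, "ty": -87, "tz": 140, "fingers": 70}
    - {"ax": 0, "ay": 0, "az": 0.03, "tx": 101, "ty": -115, "tz": 185, "fingers": 70}
    - {"ax": 0, "ay": 0, "az": 0.03, "tx": 101, "ty": -115, "tz": 230, "fingers": 70}

```text
t: 9.43
tcp_pos: [0.4591, -0.0985, 0.0325]
tool_rot: [[-1.0, 0.03, -0.002], [0.03, 1.0, -0.0], [0.002, -0.0, -1.0]]
contact_force: [2.1, -0.3, 0.4]
opening: 0.07
grasp_force: 0.0
```

Emit:
play_rows:
  deltas:
    - {"ax": 0, "ay": 0, "az": 0, "tx": 0, "ty": 0, "tz": 0, "fingers": 70}
    - {"ax": 0, "ay": 0, "az": 0, "tx": 0, "ty": 0, "tz": 0, "fingers": 70}

```text
t: 9.68
tcp_pos: [0.4626, -0.0977, 0.0355]
tool_rot: [[-1.0, 0.027, 0.001], [0.027, 1.0, -0.0], [-0.001, -0.0, -1.0]]
contact_force: [-0.2, -0.7, 0.1]
opening: 0.0696
grasp_force: 0.0
```

Run:
```python
from h import *
s=ctrl.observe(); print(s['contact_force'],s['opening'],s['joint_velocities'].round(3),s['qpos'].round(3))
c=snap('wrist','w7'); to([.461,-.098,-.024],88.2)
a=cv2.imread('pics/w7.png'); cv2.imwrite('pics/w7b.png',cv2.resize(a,(800,600),interpolation=cv2.INTER_CUBIC))
```

```text
[-0.16351794 -0.66363968  0.07980863] 0.06957818493122579 [-0.002 -0.017  0.023 -0.002  0.002 -0.   ] [-0.208  0.207 -0.578  0.785  0.    -0.181]
t 9.7 txyz mm [ 2.6 -0.1 60.1] axyz [-0.     0.002  0.004] yaw_y now 88.4 tcp [ 0.4635 -0.098   0.0361]
```

View pics/w7b.png

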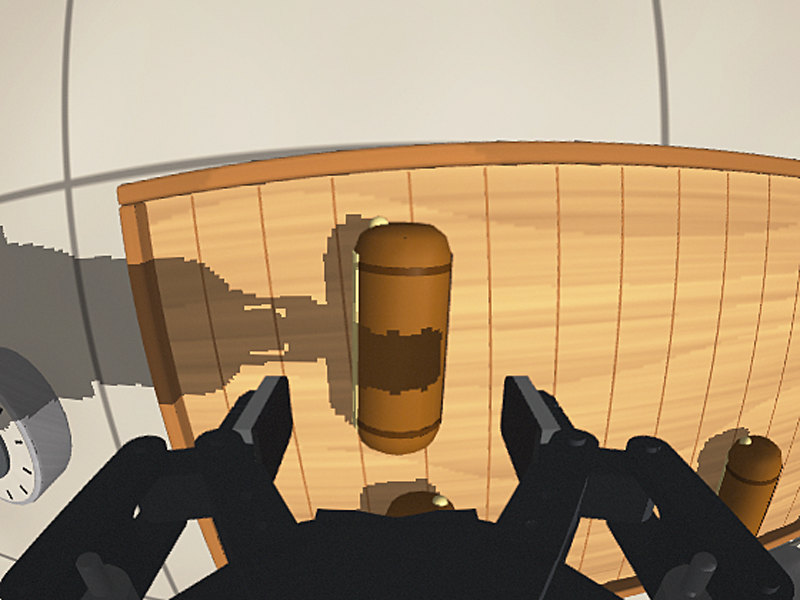

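Caddy A at (403,340) is centred between the fingers. Its pale sliver is on the left limb (356,320) and its end dot is at (378,222), so the stripe is about 75° toward -y. I'll straddle it and roll it toward +y.

Emit:
play_rows:
  deltas:
    - {"ax": 0, "ay": 0, "az": 0, "tx": 2, "ty": 1, "tz": 25, "fingers": 70}
    - {"ax": 0, "ay": 0, "az": 0, "tx": 2, "ty": 1, "tz": 45, "fingers": 70}
    - {"ax": 0, "ay": 0, "az": 0, "tx": 2, "ty": 1, "tz": 57, "fingers": 65}
    - {"ax": 0, "ay": 0, "az": 0, "tx": 2, "ty": 1, "tz": 57, "fingers": 50}
    - {"ax": 0, "ay": 0, "az": 0, "tx": 2, "ty": 1, "tz": 57, "fingers": 43}

```text
t: 10.35
tcp_pos: [0.4607, -0.0974, -0.0215]
tool_rot: [[-1.0, 0.029, 0.002], [0.029, 1.0, -0.0], [-0.002, -0.0, -1.0]]
contact_force: [-0.4, -0.3, 0.5]
opening: 0.0432
grasp_force: 0.0
```

Emit:
play_rows:
  deltas:
    - {"ax": 0, "ay": 0, "az": 0, "tx": 0, "ty": 0, "tz": 0, "fingers": 43}
    - {"ax": 0, "ay": 0, "az": 0, "tx": 0, "ty": 4, "tz": 0, "fingers": 43}
    - {"ax": 0, "ay": 0, "az": 0, "tx": 0, "ty": 8, "tz": 0, "fingers": 43}
    - {"ax": 0, "ay": 0, "az": 0, "tx": 0, "ty": 12, "tz": 0, "fingers": 43}
    - {"ax": 0, "ay": 0, "az": 0, "tx": 0, "ty": 12, "tz": 0, "fingers": 43}

```text
t: 10.98
tcp_pos: [0.4599, -0.0849, -0.0225]
tool_rot: [[-1.0, 0.028, -0.0], [0.028, 1.0, 0.0], [0.0, 0.0, -1.0]]
contact_force: [-0.5, 0.4, 0.3]
opening: 0.0435
grasp_force: 0.0
```

```bash
cat >> h.py <<'E'
def prof(c,xy,yaw,rng=(-100,101),step=5):
    ph=np.arange(*rng,step); F=unwrap(c,xy,yaw,ph); print(' '.join(f'{p}:{int(r)},{int(g)},{int(b)}' for p,(r,g,b) in zip(ph,F)))
def dprof(c,xy,yaw,half=.028):
    dd=np.arange(-28,29,2)/1000; F=flat(c,xy,yaw,dd,half); print('D '+' '.join(f'{int(round(d*1000))}:{int(r)},{int(g)},{int(b)}' for d,(r,g,b) in zip(dd,F)))
E
python3 - <<'E'
from h import *
c=snap('wrist','w8'); to([.461,-.098,-.024],88.2); s=ctrl.observe(); print(s['contact_force'],s['opening'],s['joint_velocities'].round(3))
y=s['tcp_pos'][1]
dprof(c,[.441,y],-1.8,.008); prof(c,[.441,y],-1.8)
E
```

```text
t 11.0 txyz mm [ -1.5 -12.9   1.5] axyz [ 0.    -0.     0.003] yaw_y now 88.4 tcp [ 0.4599 -0.0851 -0.0225]
[ 0.04698712 -0.45594858  0.10058409] 0.04298836636657021 [-0.006  0.001  0.003 -0.001 -0.002 -0.001]
D -28:138,105,72 -26:129,102,73 -24:129,102,74 -22:120,92,64 -20:132,100,68 -18:174,158,102 -16:180,164,106 -14:199,180,116 -12:213,192,123 -10:222,206,130 -8:212,182,111 -6:132,82,27 -4:138,86,27 -2:144,88,29 0:150,92,30 2:158,98,34 4:165,105,40 6:173,112,47 8:180,117,52 10:181,116,50 12:172,109,42 14:167,104,35 16:163,99,29 18:164,100,30 20:160,98,31 22:155,104,52 24:218,191,130 26:216,188,127 28:234,192,122
-100:131,109,73 -95:132,103,70 -90:118,91,63 -85:108,83,59 -80:105,81,57 -75:113,88,61 -70:128,100,68 -65:132,109,73 -60:130,115,76 -55:144,128,84 -50:135,120,78 -45:140,124,80 -40:140,123,80 -35:160,140,90 -30:169,150,94 -25:169,150,94 -20:135,102,55 -15:112,70,27 -10:115,73,27 -5:119,75,27 0:123,77,27 5:127,80,30 10:130,83,32 15:133,86,35 20:136,88,37 25:131,84,35 30:136,87,35 35:139,87,33 40:147,91,31 45:135,83,28 50:133,82,26 55:129,80,27 60:133,84,31 65:130,83,32 70:130,83,31 75:131,84,33 80:133,86,35 85:133,87,35 90:138,89,35 95:139,90,36 100:139,91,35
```

Rolling works: the stripe is now at about -44°. I'll continue in +y.

Emit:
play_rows:
  deltas:
    - {"ax": 0, "ay": 0, "az": 0, "tx": 0, "ty": 4, "tz": 0, "fingers": 43}
    - {"ax": 0, "ay": 0, "az": 0, "tx": 0, "ty": 8, "tz": 0, "fingers": 43}
    - {"ax": 0, "ay": 0, "az": 0, "tx": 0, "ty": 11, "tz": 0, "fingers": 43}
    - {"ax": 0, "ay": 0, "az": 0, "tx": 0, "ty": 13, "tz": 0, "fingers": 43}
    - {"ax": 0, "ay": 0, "az": 0, "tx": 0, "ty": 13, "tz": 0, "fingers": 43}

```text
t: 11.65
tcp_pos: [0.4603, -0.0721, -0.0225]
tool_rot: [[-1.0, 0.028, 0.0], [0.028, 1.0, 0.0], [-0.0, 0.0, -1.0]]
contact_force: [0.2, 0.2, -0.4]
opening: 0.0431
grasp_force: 0.0
```

```bash
cat >> h.py <<'E'
def stripe(c,xy,yaw,s0=-.028,s1=.028):
    """stripe (lo,hi,mid) in deg, with the axis placed by the silhouette: returns for several dy"""
    ph=np.arange(-90,91,1.); a=np.radians(yaw); ax=np.array([np.cos(a),np.sin(a)])
    m=np.array(xy)+ax*(s0+s1)/2; F=unwrap(c,m,yaw,ph,half=(s1-s0)/2)
    k=(F[:,1]/F[:,0]>.8)&(F[:,0]>110); lo=hi=None
    idx=np.where(k)[0]
    runs=np.split(idx,np.where(np.diff(idx)>1)[0]+1) if len(idx) else []
    print([(ph[r[0]],ph[r[-1]]) for r in runs if len(r)>2])
E
python3 - <<'E'
from h import *
c=snap('wrist','w9'); s=ctrl.observe(); print(s['tcp_pos'],s['contact_force'],s['opening'],s['joint_velocities'].round(3))
y=s['tcp_pos'][1]
dprof(c,[.441,y],-1.8,.008)
for d in (0,.0015,.003): stripe(c,[.461,y+d],-1.8,-.028,-.01)
E
```

```text
[ 0.46028075 -0.07223256 -0.02250908] [-0.52339428  0.13743216  0.42553777] 0.04268769936258765 [-0.003  0.001  0.     0.     0.    -0.   ]
D -28:135,103,70 -26:129,101,72 -24:129,101,72 -22:122,93,64 -20:70,45,21 -18:80,52,24 -16:214,194,125 -14:212,192,123 -12:229,215,139 -10:235,222,146 -8:237,225,150 -6:240,229,153 -4:243,235,160 -2:243,235,161 0:246,241,171 2:249,244,168 4:160,99,36 6:162,102,37 8:165,103,37 10:166,104,37 12:165,102,35 14:162,99,30 16:161,98,28 18:154,94,29 20:190,137,80 22:212,182,119 24:220,191,128 26:220,191,128 28:242,207,134
[(np.float64(-52.0), np.float64(3.0)), (np.float64(67.0), np.float64(90.0))]
[(np.float64(-62.0), np.float64(-1.0)), (np.float64(55.0), np.float64(90.0))]
[(np.float64(-90.0), np.float64(-5.0)), (np.float64(46.0), np.float64(90.0))]
```

Run:
```python
from h import *
a=cv2.imread('pics/w9.png'); cv2.imwrite('pics/w9b.png',cv2.resize(a[60:360,100:460],(720,600),interpolation=cv2.INTER_CUBIC))
c=load('w9');print(np.array(c['cam_to_world'])[:3,3], fishv(c,np.array([[.441,-.0722,.028],[.461,-.0722,.028],[.411,-.0722,.028]])))
```

```text
[ 0.38990771 -0.07096867  0.15890231] (array([277.30011857, 278.52595982, 275.24093467]), array([246.06077179, 286.82096187, 177.03394138]))
```

View pics/w9b.png

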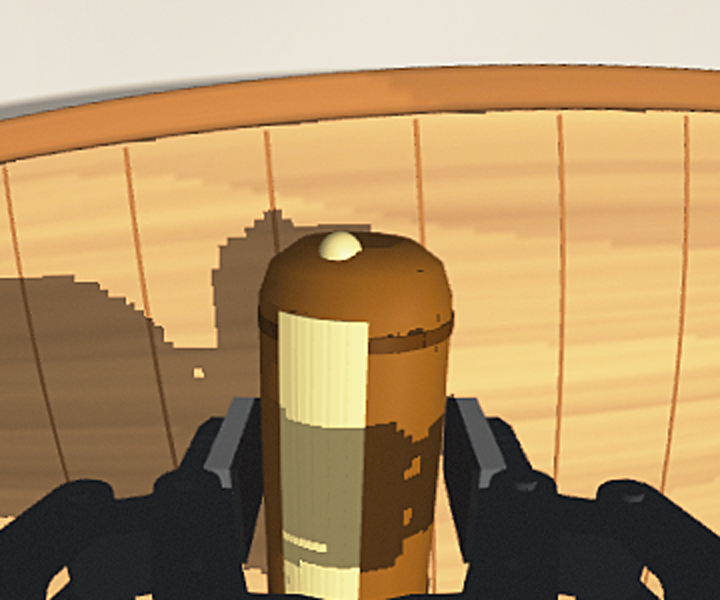

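The stripe spans crop x = 279..369 while the caddy spans 260..453. That puts the stripe middle about 20° short of up, so it needs +7 mm more.

Emit:
play_rows:
  deltas:
    - {"ax": 0, "ay": 0, "az": 0, "tx": 0, "ty": 3, "tz": 0, "fingers": 43}
    - {"ax": 0, "ay": 0, "az": 0, "tx": 0, "ty": 6, "tz": 0, "fingers": 43}
    - {"ax": 0, "ay": 0, "az": 0, "tx": 0, "ty": 7, "tz": 0, "fingers": 43}
    - {"ax": 0, "ay": 0, "az": 0, "tx": 0, "ty": 7, "tz": 0, "fingers": 43}

```text
t: 12.2
tcp_pos: [0.4605, -0.0652, -0.0225]
tool_rot: [[-1.0, 0.029, -0.0], [0.029, 1.0, -0.0], [0.0, -0.0, -1.0]]
contact_force: [0.2, 1.0, 0.2]
opening: 0.0433
grasp_force: 0.0
```

```bash
cat >> h.py <<'E'
def edges(c,rows,us,ue):
    """per row: runs of pale (g/r>.83,g>90..) and caddy brown (b/r<.36) columns"""
    f=cv2.GaussianBlur(c['frame'],(3,3),0).astype(float)
    for v in rows:
        L=f[v,us:ue]; r=L[:,1]/L[:,0]; br=(L[:,2]/L[:,0]<.42)&(r<.72); pale=r>.845
        g=lambda k:[(us+int(x[0]),us+int(x[-1])) for x in np.split(np.where(k)[0],np.where(np.diff(np.where(k)[0])>1)[0]+1) if len(x)>2]
        print(v,'brown',g(br),'pale',g(pale))
E
python3 - <<'E'
from h import *
c=load('w9'); edges(c,[220,228,235,242],180,380)
c=snap('wrist','w10'); s=ctrl.observe(); print(s['tcp_pos'],s['contact_force'],s['opening'])
edges(c,[220,228,235,242],180,380)
E
```

```text
220 brown [(230, 238), (279, 326)] pale [(239, 267)]
228 brown [(230, 238), (285, 324)] pale [(239, 283)]
235 brown [(230, 238), (284, 324)] pale [(240, 283), (326, 378)]
242 brown [(230, 238), (284, 323)] pale [(240, 283), (325, 378)]
[ 0.4605001  -0.06525771 -0.02251356] [1.3475472  1.00818968 0.74746822] 0.04302542234873014
220 brown [(232, 258), (272, 300), (308, 328)] pale [(260, 262), (344, 346)]
228 brown [(233, 258), (309, 327)] pale [(259, 307)]
235 brown [(232, 258), (308, 326)] pale [(259, 306), (328, 364), (370, 379)]
242 brown [(232, 258), (308, 325)] pale [(259, 306), (328, 364), (370, 379)]
```

The stripe is now only about 3° past up. I'll nudge back by about 1 mm, plus the 3 mm of play.

Emit:
play_rows:
  deltas:
    - {"ax": 0, "ay": 0, "az": 0, "tx": 0, "ty": -2, "tz": 0, "fingers": 43}
    - {"ax": 0, "ay": 0, "az": 0, "tx": 0, "ty": -3.5, "tz": 0, "fingers": 43}
    - {"ax": 0, "ay": 0, "az": 0, "tx": 0, "ty": -4, "tz": 0, "fingers": 43}
    - {"ax": 0, "ay": 0, "az": 0, "tx": 0, "ty": -4, "tz": 0, "fingers": 43}

```text
t: 12.75
tcp_pos: [0.4604, -0.0694, -0.0225]
tool_rot: [[-1.0, 0.029, 0.0], [0.029, 1.0, -0.0], [-0.0, -0.0, -1.0]]
contact_force: [-0.5, -0.8, 0.4]
opening: 0.0434
grasp_force: 0.0
```

Run:
```python
from h import *
c=snap('wrist','w11'); s=ctrl.observe(); print(s['tcp_pos'],s['contact_force'],s['opening'])
edges(c,[228,235,242],180,380)
```

```text
[ 0.4603418  -0.06933325 -0.02251594] [-0.37687445 -0.21239502 -0.96399581] 0.04315040045176929
228 brown [(235, 251), (302, 329)] pale [(253, 301)]
235 brown [(235, 251), (302, 328)] pale [(253, 300), (330, 373)]
242 brown [(235, 252), (301, 328)] pale [(253, 300), (330, 373), (377, 379)]
```

Emit:
play_rows:
  deltas:
    - {"ax": 0, "ay": 0, "az": 0, "tx": 0, "ty": 1.5, "tz": 0, "fingers": 43}
    - {"ax": 0, "ay": 0, "az": 0, "tx": 0, "ty": 3, "tz": 0, "fingers": 43}
    - {"ax": 0, "ay": 0, "az": 0, "tx": 0, "ty": 3, "tz": 0, "fingers": 43}

```text
t: 13.18
tcp_pos: [0.4605, -0.0661, -0.0225]
tool_rot: [[-1.0, 0.028, 0.0], [0.028, 1.0, 0.0], [-0.0, 0.0, -1.0]]
contact_force: [-0.1, -0.5, 0.6]
opening: 0.0429
grasp_force: 0.0
```

Run:
```python
from h import *
c=snap('wrist','w12'); s=ctrl.observe(); print(s['tcp_pos'],s['contact_force'],s['opening'])
edges(c,[228,235,242],180,380)
```

```text
[ 0.46050144 -0.06619016 -0.02249868] [ 1.02079382 -0.18216582 -0.75069493] 0.042844399037248744
228 brown [(230, 250), (301, 324)] pale [(252, 299)]
235 brown [(231, 250), (300, 324)] pale [(251, 299), (326, 366), (372, 379)]
242 brown [(231, 250), (300, 323)] pale [(251, 298), (325, 366), (371, 379)]
```

Emit:
play_rows:
  deltas:
    - {"ax": 0, "ay": 0, "az": 0, "tx": 0, "ty": 0.8, "tz": 0, "fingers": 43}
    - {"ax": 0, "ay": 0, "az": 0, "tx": 0, "ty": 0.8, "tz": 0, "fingers": 43}

```text
t: 13.48
tcp_pos: [0.4605, -0.0654, -0.0225]
tool_rot: [[-1.0, 0.029, 0.0], [0.029, 1.0, 0.0], [-0.0, 0.0, -1.0]]
contact_force: [-0.4, -0.0, -0.2]
opening: 0.0433
grasp_force: 0.0
```

Run:
```python
from h import *
c=snap('wrist','w13'); s=ctrl.observe(); print(s['tcp_pos'],s['contact_force'],s['opening'])
edges(c,[228,235,242],180,380)
```

```text
[ 0.46046875 -0.06547266 -0.02252244] [ 0.29168969 -0.36470437  0.65167554] 0.04333042881559429
228 brown [(229, 251), (302, 324)] pale [(252, 300)]
235 brown [(230, 250), (301, 323)] pale [(252, 300), (325, 365), (370, 379)]
242 brown [(230, 251), (301, 322)] pale [(252, 299), (325, 365), (370, 379)]
```

A is at ≈0°. I'll open, rise, and go over B.

Emit:
play_rows:
  deltas:
    - {"ax": 0, "ay": 0, "az": 0, "tx": 0, "ty": 0, "tz": 0, "fingers": 60}
    - {"ax": 0, "ay": 0, "az": 0, "tx": 0, "ty": 0, "tz": 0, "fingers": 75}
    - {"ax": 0, "ay": 0, "az": 0, "tx": 0, "ty": 0, "tz": -30, "fingers": 75}
    - {"ax": 0, "ay": 0, "az": 0, "tx": 0, "ty": 0, "tz": -62, "fingers": 75}

```text
t: 14.02
tcp_pos: [0.4598, -0.0654, 0.0398]
tool_rot: [[-1.0, 0.029, -0.001], [0.029, 1.0, 0.0], [0.001, 0.0, -1.0]]
contact_force: [0.8, -0.2, -0.2]
opening: 0.0754
grasp_force: 0.0
```

Emit:
play_rows:
  deltas:
    - {"ax": 0, "ay": 0, "az": -0.01, "tx": -48, "ty": -7, "tz": 0, "fingers": 70}
    - {"ax": 0, "ay": 0, "az": -0.02, "tx": -96, "ty": -14, "tz": 0, "fingers": 70}
    - {"ax": 0, "ay": 0, "az": -0.028, "tx": -143, "ty": -20, "tz": 0, "fingers": 70}
    - {"ax": 0, "ay": 0, "az": -0.028, "tx": -143, "ty": -20, "tz": 0, "fingers": 70}
    - {"ax": 0, "ay": 0, "az": -0.028, "tx": -143, "ty": -20, "tz": 0, "fingers": 70}

```text
t: 14.65
tcp_pos: [0.6017, -0.0894, 0.0388]
tool_rot: [[-1.0, 0.001, -0.002], [0.001, 1.0, 0.0], [0.002, 0.0, -1.0]]
contact_force: [-0.6, 0.1, -0.7]
opening: 0.0703
grasp_force: 0.0
```

Run:
```python
from h import *
c=snap('wrist','w14'); s=ctrl.observe(); print(s['contact_force'],s['opening'],s['joint_velocities'].round(3)); to([.603,-.089,-.0225],90.2)
edges(c,[205,220,235,250,265,280],180,380)
for z in (.02,): print(np.array(c['cam_to_world'])[:3,3])
print(fishv(c,np.array([[.553,-.089,.028],[.603,-.089,.028],[.653,-.089,.028]])))
```

```text
[-0.36847575 -0.24184326  0.13370409] 0.07043648282490589 [ 0.002 -0.013 -0.011 -0.003  0.001  0.001]
t 14.7 txyz mm [-1.8  0.4 61.5] axyz [ 0.    -0.002 -0.004] yaw_y now 90.0 tcp [ 0.6013 -0.0894  0.039 ]
205 brown [(251, 311)] pale []
220 brown [(251, 310)] pale []
235 brown [(250, 310)] pale []
250 brown [(250, 308)] pale []
265 brown [(250, 307)] pale [(185, 200), (355, 369)]
280 brown [(250, 306)] pale [(180, 201), (353, 379)]
[ 0.53161477 -0.0902759   0.22036899]
(array([278.88494651, 278.81312349, 278.69787717]), array([161.63495147, 241.1824943 , 308.6819521 ]))
```

Emit:
play_rows:
  deltas:
    - {"ax": 0, "ay": 0, "az": 0, "tx": -1, "ty": 1, "tz": 25, "fingers": 70}
    - {"ax": 0, "ay": 0, "az": 0, "tx": -1, "ty": 1, "tz": 48, "fingers": 70}
    - {"ax": 0, "ay": 0, "az": 0, "tx": -1, "ty": 1, "tz": 61, "fingers": 65}
    - {"ax": 0, "ay": 0, "az": 0, "tx": -1, "ty": 1, "tz": 61, "fingers": 50}
    - {"ax": 0, "ay": 0, "az": 0, "tx": -1, "ty": 1, "tz": 61, "fingers": 43}

```text
t: 15.32
tcp_pos: [0.6043, -0.0887, -0.0206]
tool_rot: [[-1.0, 0.001, 0.001], [0.001, 1.0, -0.0], [-0.001, -0.0, -1.0]]
contact_force: [0.1, -0.5, -0.1]
opening: 0.043
grasp_force: 0.0
```

Emit:
play_rows:
  deltas:
    - {"ax": 0, "ay": 0, "az": 0, "tx": 0, "ty": -5, "tz": 0, "fingers": 43}
    - {"ax": 0, "ay": 0, "az": 0, "tx": 0, "ty": -11, "tz": 0, "fingers": 43}
    - {"ax": 0, "ay": 0, "az": 0, "tx": 0, "ty": -17, "tz": 0, "fingers": 43}
    - {"ax": 0, "ay": 0, "az": 0, "tx": 0, "ty": -22, "tz": 0, "fingers": 43}
    - {"ax": 0, "ay": 0, "az": 0, "tx": 0, "ty": -22, "tz": 0, "fingers": 43}

```text
t: 15.95
tcp_pos: [0.6038, -0.1112, -0.0215]
tool_rot: [[-1.0, 0.002, 0.0], [0.002, 1.0, -0.0], [-0.0, -0.0, -1.0]]
contact_force: [-0.0, -0.2, -0.2]
opening: 0.0432
grasp_force: 0.0
```

Run:
```python
from h import *
c=snap('wrist','w15'); s=ctrl.observe(); print(s['tcp_pos'],s['contact_force'],s['opening'])
edges(c,[220,228,235,242],180,380)
```

```text
[ 0.60378697 -0.11087465 -0.02155764] [ 0.42123823 -0.66926746 -0.01972012] 0.042926897584147285
220 brown [(230, 292)] pale [(294, 325)]
228 brown [(230, 292), (336, 338)] pale [(293, 324)]
235 brown [(230, 291)] pale [(293, 324)]
242 brown [(231, 291)] pale [(293, 323)]
```

Emit:
play_rows:
  deltas:
    - {"ax": 0, "ay": 0, "az": 0, "tx": 0, "ty": -5, "tz": 0, "fingers": 43}
    - {"ax": 0, "ay": 0, "az": 0, "tx": 0, "ty": -10, "tz": 0, "fingers": 43}
    - {"ax": 0, "ay": 0, "az": 0, "tx": 0, "ty": -13, "tz": 0, "fingers": 43}
    - {"ax": 0, "ay": 0, "az": 0, "tx": 0, "ty": -14, "tz": 0, "fingers": 43}
    - {"ax": 0, "ay": 0, "az": 0, "tx": 0, "ty": -14, "tz": 0, "fingers": 43}

```text
t: 16.62
tcp_pos: [0.6038, -0.1247, -0.0215]
tool_rot: [[-1.0, 0.001, -0.0], [0.001, 1.0, 0.0], [0.0, 0.0, -1.0]]
contact_force: [0.4, -0.4, -0.0]
opening: 0.043
grasp_force: 0.0
```

Run:
```python
from h import *
c=snap('wrist','w16'); s=ctrl.observe(); print(s['tcp_pos'],s['contact_force'],s['opening'])
edges(c,[220,228,235,242],180,380)
```

```text
[ 0.60379136 -0.12461446 -0.0215253 ] [-0.0153949   0.97525453 -0.41078469] 0.043171804712909094
220 brown [(233, 261), (312, 327), (363, 365)] pale [(263, 310)]
228 brown [(233, 261), (311, 327)] pale [(263, 309)]
235 brown [(233, 261), (311, 326)] pale [(263, 309)]
242 brown [(233, 261), (310, 326), (362, 364)] pale [(263, 309)]
```

Emit:
play_rows:
  deltas:
    - {"ax": 0, "ay": 0, "az": 0, "tx": 0, "ty": -1.2, "tz": 0, "fingers": 43}
    - {"ax": 0, "ay": 0, "az": 0, "tx": 0, "ty": -2, "tz": 0, "fingers": 43}
    - {"ax": 0, "ay": 0, "az": 0, "tx": 0, "ty": -2, "tz": 0, "fingers": 43}

```text
t: 17.05
tcp_pos: [0.6039, -0.1267, -0.0215]
tool_rot: [[-1.0, 0.001, 0.0], [0.001, 1.0, -0.0], [-0.0, -0.0, -1.0]]
contact_force: [0.5, -0.1, -0.0]
opening: 0.0429
grasp_force: 0.0
```

Run:
```python
from h import *
c=snap('wrist','w17'); s=ctrl.observe(); print(s['tcp_pos'],s['contact_force'],s['opening'])
edges(c,[220,228,235,242],180,380)
```

```text
[ 0.60380771 -0.12663915 -0.02150858] [-0.05963239 -0.43387216 -0.39966574] 0.0432807482845824
220 brown [(234, 260), (311, 329)] pale [(262, 309)]
228 brown [(235, 260), (310, 328)] pale [(262, 309)]
235 brown [(235, 260), (310, 328)] pale [(262, 308)]
242 brown [(235, 260), (309, 327)] pale [(261, 308)]
```

Emit:
play_rows:
  deltas:
    - {"ax": 0, "ay": 0, "az": 0, "tx": 0, "ty": -1, "tz": 0, "fingers": 43}
    - {"ax": 0, "ay": 0, "az": 0, "tx": 0, "ty": -1, "tz": 0, "fingers": 43}

```text
t: 17.35
tcp_pos: [0.6038, -0.1277, -0.0215]
tool_rot: [[-1.0, 0.001, 0.0], [0.001, 1.0, -0.0], [-0.0, -0.0, -1.0]]
contact_force: [-0.4, 0.7, -0.4]
opening: 0.0429
grasp_force: 0.0
```

Run:
```python
from h import *
c=snap('wrist','w18'); s=ctrl.observe(); print(s['tcp_pos'],s['contact_force'],s['opening'])
edges(c,[220,228,235,242],180,380)
```

```text
[ 0.6038415  -0.12768257 -0.02148352] [-0.66034015  0.09955925  0.04899346] 0.042807967463614975
220 brown [(235, 258), (309, 329)] pale [(260, 307)]
228 brown [(235, 258), (308, 328)] pale [(260, 307)]
235 brown [(235, 258), (308, 327)] pale [(259, 306)]
242 brown [(233, 258), (307, 327)] pale [(259, 306)]
```

B is within about 1°. On to C.

Emit:
play_rows:
  deltas:
    - {"ax": 0, "ay": 0, "az": 0, "tx": 0, "ty": -0.3, "tz": 0, "fingers": 60}
    - {"ax": 0, "ay": 0, "az": 0, "tx": 0, "ty": -0.3, "tz": 0, "fingers": 75}
    - {"ax": 0, "ay": 0, "az": 0, "tx": 0, "ty": -0.3, "tz": -30, "fingers": 75}
    - {"ax": 0, "ay": 0, "az": 0, "tx": 0, "ty": -0.3, "tz": -62, "fingers": 75}

```text
t: 17.9
tcp_pos: [0.6032, -0.1278, 0.0407]
tool_rot: [[-1.0, 0.001, -0.001], [0.001, 1.0, 0.0], [0.001, 0.0, -1.0]]
contact_force: [0.5, -0.2, -0.3]
opening: 0.0751
grasp_force: 0.0
```

Emit:
play_rows:
  deltas:
    - {"ax": 0, "ay": 0, "az": -0.013, "tx": 2, "ty": 52, "tz": -10, "fingers": 70}
    - {"ax": 0, "ay": 0, "az": -0.026, "tx": 5, "ty": 104, "tz": -10, "fingers": 70}
    - {"ax": 0, "ay": 0, "az": -0.039, "tx": 7, "ty": 156, "tz": -10, "fingers": 70}
    - {"ax": 0, "ay": 0, "az": -0.052, "tx": 10, "ty": 208, "tz": -5, "fingers": 70}
    - {"ax": 0, "ay": 0, "az": -0.065, "tx": 12, "ty": 258, "tz": 0, "fingers": 70}

```text
t: 18.52
tcp_pos: [0.5919, 0.1318, 0.0406]
tool_rot: [[-0.998, -0.065, 0.001], [-0.065, 0.998, 0.0], [-0.001, 0.0, -1.0]]
contact_force: [0.9, -0.5, -0.3]
opening: 0.0701
grasp_force: 0.0
```

Emit:
play_rows:
  deltas:
    - {"ax": 0, "ay": 0, "az": 0, "tx": 0, "ty": 0, "tz": 0, "fingers": 70}
    - {"ax": 0, "ay": 0, "az": 0, "tx": 0, "ty": 0, "tz": 0, "fingers": 70}

```text
t: 18.77
tcp_pos: [0.5919, 0.1299, 0.0405]
tool_rot: [[-0.998, -0.065, -0.0], [-0.065, 0.998, -0.001], [0.0, -0.001, -1.0]]
contact_force: [0.2, -0.4, 0.7]
opening: 0.0703
grasp_force: 0.0
```

Run:
```python
from h import *
c=snap('wrist','w19'); s=ctrl.observe(); print(s['contact_force'],s['opening'],s['joint_velocities'].round(3)); to([.592,.1305,-.0225],93.8)
edges(c,[205,220,235,250,265,280],180,380)
f=c['frame']; 
for v in (220,250): print(v,[(u,int(f[v,u].sum()//3)) for u in range(240,325,3)])
print(fishv(c,np.array([[.553,.1305,.028],[.603,.1305,.028]])))
```

```text
[ 0.44673083  0.86685112 -0.715477  ] 0.06983409914228025 [-0.015 -0.004 -0.002 -0.     0.001  0.001]
t 18.8 txyz mm [-0.   1.2 63. ] axyz [-0.    -0.    -0.003] yaw_y now 93.6 tcp [0.5921 0.1293 0.0405]
205 brown [(245, 296), (304, 308)] pale [(298, 302)]
220 brown [(245, 295), (304, 308)] pale [(297, 302)]
235 brown [(246, 295), (304, 308)] pale [(297, 302)]
250 brown [(246, 295), (304, 307)] pale [(297, 299)]
265 brown [(247, 295), (303, 307)] pale [(185, 199), (355, 369)]
280 brown [(247, 295), (302, 306)] pale [(180, 201), (353, 379)]
220 [(240, 91), (243, 92), (246, 48), (249, 48), (252, 46), (255, 49), (258, 51), (261, 54), (264, 52), (267, 52), (270, 53), (273, 51), (276, 111), (279, 123), (282, 133), (285, 144), (288, 145), (291, 136), (294, 54), (297, 8), (300, 16), (303, 22), (306, 93), (309, 143), (312, 185), (315, 184), (318, 176), (321, 185), (324, 186)]
250 [(240, 101), (243, 100), (246, 54), (249, 51), (252, 50), (255, 50), (258, 54), (261, 51), (264, 51), (267, 52), (270, 54), (273, 55), (276, 53), (279, 56), (282, 57), (285, 56), (288, 53), (291, 53), (294, 54), (297, 19), (300, 18), (303, 24), (306, 89), (309, 194), (312, 188), (315, 129), (318, 187), (321, 187), (324, 187)]
(array([283.35525128, 277.90227348]), array([177.66984658, 254.51629426]))
```

C's black line is at about +43°, so its stripe is at ≈ -137°. I'll roll +y by about 48 mm, starting with 42.

Emit:
play_rows:
  deltas:
    - {"ax": 0, "ay": 0, "az": 0, "tx": 0, "ty": 1, "tz": 25, "fingers": 70}
    - {"ax": 0, "ay": 0, "az": 0, "tx": 0, "ty": 1, "tz": 48, "fingers": 70}
    - {"ax": 0, "ay": 0, "az": 0, "tx": 0, "ty": 1, "tz": 62, "fingers": 65}
    - {"ax": 0, "ay": 0, "az": 0, "tx": 0, "ty": 1, "tz": 62, "fingers": 50}
    - {"ax": 0, "ay": 0, "az": 0, "tx": 0, "ty": 1, "tz": 62, "fingers": 43}

```text
t: 19.45
tcp_pos: [0.5927, 0.1308, -0.0207]
tool_rot: [[-0.998, -0.064, 0.001], [-0.064, 0.998, 0.0], [-0.001, 0.0, -1.0]]
contact_force: [-0.2, 0.9, 1.0]
opening: 0.0431
grasp_force: 0.0
```

Emit:
play_rows:
  deltas:
    - {"ax": 0, "ay": 0, "az": 0, "tx": 0, "ty": 5, "tz": 0, "fingers": 43}
    - {"ax": 0, "ay": 0, "az": 0, "tx": 0, "ty": 11, "tz": 0, "fingers": 43}
    - {"ax": 0, "ay": 0, "az": 0, "tx": 0, "ty": 17, "tz": 0, "fingers": 43}
    - {"ax": 0, "ay": 0, "az": 0, "tx": 0, "ty": 22, "tz": 0, "fingers": 43}
    - {"ax": 0, "ay": 0, "az": 0, "tx": 0, "ty": 24, "tz": 0, "fingers": 43}

```text
t: 20.08
tcp_pos: [0.5904, 0.1556, -0.0215]
tool_rot: [[-0.998, -0.065, 0.0], [-0.065, 0.998, 0.0], [-0.0, 0.0, -1.0]]
contact_force: [-0.8, 0.2, 0.5]
opening: 0.0428
grasp_force: 0.0
```

Emit:
play_rows:
  deltas:
    - {"ax": 0, "ay": 0, "az": 0, "tx": 0, "ty": 5, "tz": 0, "fingers": 43}
    - {"ax": 0, "ay": 0, "az": 0, "tx": 0, "ty": 11, "tz": 0, "fingers": 43}
    - {"ax": 0, "ay": 0, "az": 0, "tx": 0, "ty": 16, "tz": 0, "fingers": 43}
    - {"ax": 0, "ay": 0, "az": 0, "tx": 0, "ty": 18, "tz": 0, "fingers": 43}
    - {"ax": 0, "ay": 0, "az": 0, "tx": 0, "ty": 18, "tz": 0, "fingers": 43}

```text
t: 20.7
tcp_pos: [0.5893, 0.1731, -0.0215]
tool_rot: [[-0.998, -0.064, -0.0], [-0.064, 0.998, -0.0], [0.0, -0.0, -1.0]]
contact_force: [0.5, -0.4, 0.2]
opening: 0.0429
grasp_force: 0.0
```

Run:
```python
from h import *
c=snap('wrist','w20'); s=ctrl.observe(); print(s['tcp_pos'],s['contact_force'],s['opening'])
edges(c,[220,228,235,242],180,380)
```

```text
[ 0.58923979  0.17298998 -0.02153007] [0.18455217 0.28603393 0.54570957] 0.04327051682866507
220 brown [(233, 247), (298, 327)] pale [(249, 296)]
228 brown [(233, 248), (297, 327)] pale [(250, 296), (338, 350)]
235 brown [(233, 248), (297, 327)] pale [(250, 296), (330, 377)]
242 brown [(234, 248), (297, 327)] pale [(250, 295)]
```

Emit:
play_rows:
  deltas:
    - {"ax": 0, "ay": 0, "az": 0, "tx": 0, "ty": 1.5, "tz": 0, "fingers": 43}
    - {"ax": 0, "ay": 0, "az": 0, "tx": 0, "ty": 2.7, "tz": 0, "fingers": 43}
    - {"ax": 0, "ay": 0, "az": 0, "tx": 0, "ty": 2.7, "tz": 0, "fingers": 43}

```text
t: 21.12
tcp_pos: [0.5891, 0.1757, -0.0215]
tool_rot: [[-0.998, -0.064, -0.0], [-0.064, 0.998, 0.0], [0.0, 0.0, -1.0]]
contact_force: [0.1, -0.8, 0.4]
opening: 0.0426
grasp_force: 0.0
```

Run:
```python
from h import *
c=snap('wrist','w21'); s=ctrl.observe(); print(s['tcp_pos'],s['contact_force'],s['opening'])
edges(c,[220,228,235,242],180,380)
```

```text
[ 0.5891057   0.17565045 -0.02151645] [-0.27807157 -0.25273693  0.86506862] 0.04287607933104941
220 brown [(226, 240), (290, 321)] pale [(242, 288)]
228 brown [(227, 240), (290, 321)] pale [(242, 288), (338, 341)]
235 brown [(227, 241), (290, 320)] pale [(242, 288), (323, 372)]
242 brown [(228, 241), (290, 320)] pale [(243, 288)]
```

Emit:
play_rows:
  deltas:
    - {"ax": 0, "ay": 0, "az": 0, "tx": 0, "ty": 1.5, "tz": 0, "fingers": 43}
    - {"ax": 0, "ay": 0, "az": 0, "tx": 0, "ty": 2.8, "tz": 0, "fingers": 43}
    - {"ax": 0, "ay": 0, "az": 0, "tx": 0, "ty": 2.8, "tz": 0, "fingers": 43}

```text
t: 21.55
tcp_pos: [0.5889, 0.1786, -0.0215]
tool_rot: [[-0.998, -0.064, 0.0], [-0.064, 0.998, 0.0], [-0.0, 0.0, -1.0]]
contact_force: [-0.3, -0.3, -0.9]
opening: 0.0432
grasp_force: 0.0
```

Run:
```python
from h import *
c=snap('wrist','w22'); s=ctrl.observe(); print(s['tcp_pos'],s['contact_force'],s['opening'])
edges(c,[220,228,235,242],180,380)
```

```text
[ 0.58894053  0.17859077 -0.02147067] [ 0.85604638 -0.01138506  1.21790298] 0.04281846410611973
220 brown [(228, 249), (300, 321)] pale [(250, 298)]
228 brown [(228, 249), (299, 321)] pale [(251, 298), (338, 340)]
235 brown [(229, 249), (299, 321)] pale [(251, 298), (324, 367), (373, 379)]
242 brown [(229, 249), (299, 321)] pale [(251, 297)]
```

C is ≈0°. I'll open, rise, and check the whole tray.

Emit:
play_rows:
  deltas:
    - {"ax": 0, "ay": 0, "az": 0, "tx": 0, "ty": 0, "tz": 0, "fingers": 60}
    - {"ax": 0, "ay": 0, "az": 0, "tx": 0, "ty": 0, "tz": 0, "fingers": 75}
    - {"ax": 0, "ay": 0, "az": 0, "tx": 0, "ty": 0, "tz": -35, "fingers": 75}
    - {"ax": 0, "ay": 0, "az": 0, "tx": 0, "ty": 0, "tz": -80, "fingers": 75}

```text
t: 22.1
tcp_pos: [0.5876, 0.178, 0.0581]
tool_rot: [[-0.998, -0.064, -0.003], [-0.064, 0.998, -0.001], [0.003, -0.001, -1.0]]
contact_force: [0.8, 0.2, -0.2]
opening: 0.0748
grasp_force: 0.0
```

Emit:
play_rows:
  deltas:
    - {"ax": 0, "ay": 0, "az": 0.013, "tx": 8, "ty": -32, "tz": -40, "fingers": 70}
    - {"ax": 0, "ay": 0, "az": 0.026, "tx": 16, "ty": -64, "tz": -80, "fingers": 70}
    - {"ax": 0, "ay": 0, "az": 0.039, "tx": 24, "ty": -96, "tz": -120, "fingers": 70}
    - {"ax": 0, "ay": 0, "az": 0.052, "tx": 31, "ty": -128, "tz": -160, "fingers": 70}
    - {"ax": 0, "ay": 0, "az": 0.065, "tx": 37, "ty": -160, "tz": -205, "fingers": 70}

```text
t: 22.72
tcp_pos: [0.5616, 0.0154, 0.2647]
tool_rot: [[-1.0, 0.001, -0.0], [0.001, 1.0, -0.0], [0.0, -0.0, -1.0]]
contact_force: [1.7, -0.0, 0.6]
opening: 0.0702
grasp_force: 0.0
```

Emit:
play_rows:
  deltas:
    - {"ax": 0, "ay": 0, "az": 0, "tx": 0, "ty": 0, "tz": 0, "fingers": 70}
    - {"ax": 0, "ay": 0, "az": 0, "tx": 0, "ty": 0, "tz": 0, "fingers": 70}
    - {"ax": 0, "ay": 0, "az": 0, "tx": 0, "ty": 0, "tz": 0, "fingers": 70}

```text
t: 23.1
tcp_pos: [0.5615, 0.0171, 0.2618]
tool_rot: [[-1.0, -0.0, -0.003], [-0.0, 1.0, 0.0], [0.003, 0.0, -1.0]]
contact_force: [0.6, -0.0, 0.7]
opening: 0.0701
grasp_force: 0.0
```

Run:
```python
from h import *
c=snap('wrist','w23'); s=ctrl.observe(); print(s['tcp_pos'],s['opening'],s['qpos'].round(3))
a=cv2.imread('pics/w23.png'); m=np.vstack([cv2.resize(a[40:270,70:470],(800,460),interpolation=cv2.INTER_CUBIC)])
t=cv2.resize(a[120:210,0:140],(218,140),interpolation=cv2.INTER_CUBIC)
cv2.imwrite('pics/m23.png',m)
cv2.imwrite('pics/m23.png',cv2.resize(a[40:340,0:480],(800,500),interpolation=cv2.INTER_CUBIC))
```

```text
[0.56148183 0.01717007 0.261931  ] 0.07023945057461671 [ 0.03   0.226 -0.01   1.337  0.     0.03 ]
```

View pics/m23.png

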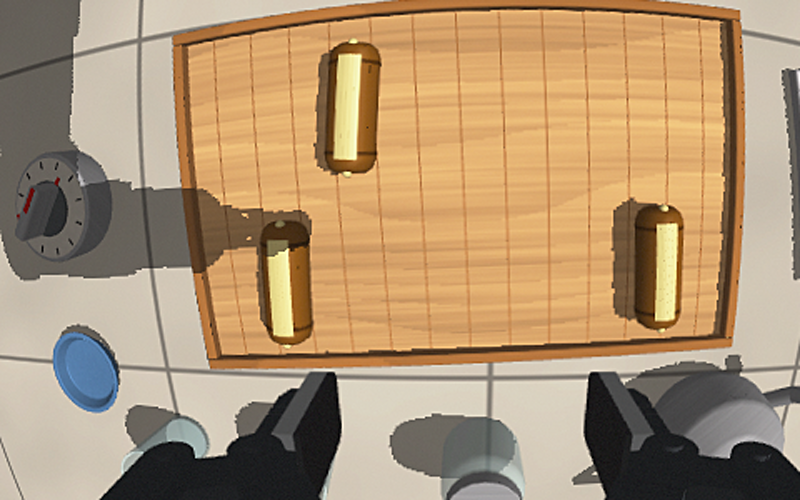

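All three stripes face up: (350,105), (282,290) and (665,272) in the crop. Their offsets match the viewing side. Now the timer.

Emit:
play_rows:
  deltas:
    - {"ax": 0, "ay": 0, "az": 0.07, "tx": 5, "ty": -55, "tz": 10, "fingers": 60}
    - {"ax": 0, "ay": 0, "az": 0.14, "tx": 10, "ty": -110, "tz": 20, "fingers": 60}
    - {"ax": 0, "ay": 0, "az": 0.21, "tx": 16, "ty": -165, "tz": 40, "fingers": 60}
    - {"ax": 0, "ay": 0, "az": 0.28, "tx": 22, "ty": -220, "tz": 60, "fingers": 60}
    - {"ax": 0, "ay": 0, "az": 0.35, "tx": 28, "ty": -275, "tz": 80, "fingers": 60}

```text
t: 23.78
tcp_pos: [0.5335, -0.2593, 0.1818]
tool_rot: [[-0.939, 0.345, -0.001], [0.345, 0.939, 0.001], [0.001, 0.0, -1.0]]
contact_force: [0.1, 0.1, 0.7]
opening: 0.0599
grasp_force: 0.0
```

```bash
python3 -c "
from h import *
to([.5225,-.363,.12],57)"
```

```text
t 23.8 txyz mm [ -25.5 -101.1   61.8] axyz [ 0.    -0.001  0.224] yaw_y now 69.8 tcp [ 0.5335 -0.2593  0.1818]
```

Emit:
play_rows:
  deltas:
    - {"ax": 0, "ay": 0, "az": 0.11, "tx": -13, "ty": -50, "tz": 30, "fingers": 60}
    - {"ax": 0, "ay": 0, "az": 0.224, "tx": -25, "ty": -101, "tz": 60, "fingers": 60}
    - {"ax": 0, "ay": 0, "az": 0.224, "tx": -25, "ty": -101, "tz": 60, "fingers": 60}
    - {"ax": 0, "ay": 0, "az": 0.224, "tx": -25, "ty": -101, "tz": 60, "fingers": 60}

```text
t: 24.28
tcp_pos: [0.5226, -0.3609, 0.1227]
tool_rot: [[-0.84, 0.543, -0.001], [0.543, 0.84, 0.002], [0.002, 0.001, -1.0]]
contact_force: [0.3, 0.3, 0.3]
opening: 0.0597
grasp_force: 0.0
```

Run:
```python
from h import *
c=snap('wrist','w24'); s=ctrl.observe(); print(s['tcp_pos'],s['opening'],s['qpos'].round(3)); to([.5225,-.363,.12],57)
a=cv2.imread('pics/w24.png'); cv2.imwrite('pics/m24.png',cv2.resize(a[130:330,150:410],(780,600),interpolation=cv2.INTER_CUBIC))
```

```text
[ 0.52320657 -0.36076321  0.12349584] 0.05981080750801888 [-0.604  0.414 -0.067  1.09   0.    -0.031]
t 24.3 txyz mm [-0.6 -2.3  3.5] axyz [ 0.    -0.001  0.003] yaw_y now 57.2 tcp [ 0.5232 -0.3608  0.1235]
```

View pics/m24.png

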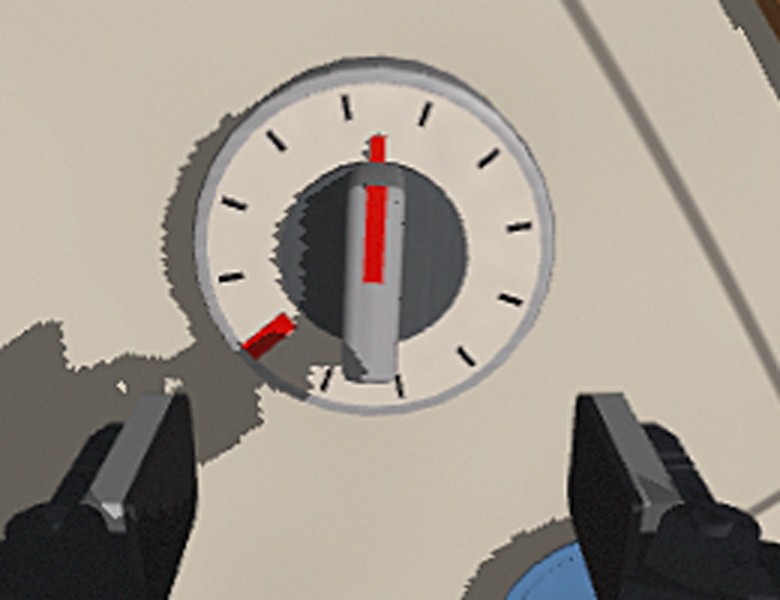

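The bar is vertical in the crop, with its pointer tip at (377,140), the bar red line from (375,187) to (373,282), and the dial centre near (375,243). The red mark runs from (246,349) to (290,321).

Run:
```python
from h import *
c=load('w24'); g=lambda u,v,z:atz(c,150+(u+.5)/3-.5,130+(v+.5)/3-.5,z,True)
rim=[g(u,v,.04) for u,v in [(196,235),(554,245),(375,73),(377,412)]]; print(np.round(rim,4))
ctr=np.array([(rim[0][:2]+rim[1][:2])/2,(rim[2][:2]+rim[3][:2])/2]); print('dial',ctr)
dsk=[g(u,v,.045) for u,v in [(276,250),(467,248)]]; print('disc',np.mean(dsk,0))
C=ctr.mean(0)
ang=lambda p,q:np.degrees(np.arctan2(*(p-q)[[1,0]]))%360
m0,m1=g(246,349,.04),g(290,321,.04); print('mark',ang(((m0+m1)/2)[:2],C),ang(m0,m1))
p=g(377,140,.045); print('ptr',ang(p[:2],C))
a,b=g(375.5,187,.0755),g(373,282,.0755); print('bar',a,b,ang(a,b))
for u in [(344,176,344+1,376),(405,176,398,378)]:
    q,r=g(u[0],u[1],.0755),g(u[2],u[3],.0755); print('edge',q,r,ang(q,r))
s=ctrl.observe(); print(s['tcp_pos'])
# ticks
for u,v in [(347,107),(276,140),(234,204),(230,277),(425,113),(488,158),(519,226),(510,299),(466,356),(326,379),(400,386)]: print(round(ang(g(u,v,.04)[:2],C),1),end=' ')
```

```text
[[ 0.4925 -0.4047  0.04  ]
 [ 0.55   -0.3211  0.04  ]
 [ 0.4821 -0.3376  0.04  ]
 [ 0.5659 -0.3912  0.04  ]]
dial [[ 0.52126356 -0.36292816]
 [ 0.52402223 -0.36440577]]
disc [ 0.52182243 -0.36446158  0.045     ]
mark 277.90684168837413 270.6541492895161
ptr 146.26188349038011
bar [ 0.50263064 -0.35047673  0.0755    ] [ 0.52224395 -0.36392328  0.0755    ] 145.56613623732994
edge [ 0.49629121 -0.35532664  0.0755    ] [ 0.53934311 -0.38351414  0.0755    ] 146.78590855416095
edge [ 0.504196  -0.3431054  0.0755   ] [ 0.54709904 -0.37251222  0.0755    ] 145.57229062194313
[ 0.52320657 -0.36076321  0.12349584]
158.3 189.5 220.3 249.8 127.2 95.9 65.0 34.6 5.3 307.4 336.6
```

Emit:
play_rows:
  deltas:
    - {"ax": 0, "ay": 0, "az": 0.02, "tx": -1, "ty": -3, "tz": 40, "fingers": 50}
    - {"ax": 0, "ay": 0, "az": 0.02, "tx": -1, "ty": -3, "tz": 75, "fingers": 50}
    - {"ax": 0, "ay": 0, "az": 0.02, "tx": -1, "ty": -3, "tz": 95, "fingers": 50}
    - {"ax": 0, "ay": 0, "az": 0.02, "tx": -1, "ty": -3, "tz": 95, "fingers": 50}

```text
t: 24.82
tcp_pos: [0.5218, -0.3628, 0.0278]
tool_rot: [[-0.83, 0.558, -0.002], [0.558, 0.83, 0.001], [0.002, 0.0, -1.0]]
contact_force: [0.0, 0.4, 0.1]
opening: 0.0503
grasp_force: 0.0
```

```bash
python3 -c "
from h import *
to([.5222,-.364,.012],56); print(ctrl.observe()['contact_force'])"
```

```text
t 24.8 txyz mm [-1.  -0.7 15.8] axyz [ 0.    -0.002  0.001] yaw_y now 56.1 tcp [ 0.5218 -0.3628  0.0278]
[0.0252776  0.36386993 0.08814686]
```

Emit:
play_rows:
  deltas:
    - {"ax": 0, "ay": 0, "az": 0, "tx": -1, "ty": -0.7, "tz": 8, "fingers": 50}
    - {"ax": 0, "ay": 0, "az": 0, "tx": -1, "ty": -0.7, "tz": 15, "fingers": 50}
    - {"ax": 0, "ay": 0, "az": 0, "tx": -1, "ty": -0.7, "tz": 15, "fingers": 25}
    - {"ax": 0, "ay": 0, "az": 0, "tx": -1, "ty": -0.7, "tz": 15, "fingers": 8}
    - {"ax": 0, "ay": 0, "az": 0, "tx": -1, "ty": -0.7, "tz": 15, "fingers": 8}
  grip_force: 40

```text
t: 25.45
tcp_pos: [0.5236, -0.3646, 0.014]
tool_rot: [[-0.829, 0.56, 0.002], [0.56, 0.829, 0.003], [-0.0, 0.004, -1.0]]
contact_force: [2.1, 5.1, 1.9]
opening: 0.0134
grasp_force: 40.7
```

The bar is gripped at 13.4 mm. Turning clockwise is +az.

Emit:
play_rows:
  deltas:
    - {"ax": 0, "ay": 0, "az": 0.16, "tx": 0, "ty": 0, "tz": 0, "fingers": 8}
    - {"ax": 0, "ay": 0, "az": 0.32, "tx": 0, "ty": 0, "tz": 0, "fingers": 8}
    - {"ax": 0, "ay": 0, "az": 0.48, "tx": 0, "ty": 0, "tz": 0, "fingers": 8}
    - {"ax": 0, "ay": 0, "az": 0.64, "tx": 0, "ty": 0, "tz": 0, "fingers": 8}
    - {"ax": 0, "ay": 0, "az": 0.8, "tx": 0, "ty": 0, "tz": 0, "fingers": 8}

```text
t: 26.08
tcp_pos: [0.5232, -0.3647, 0.014]
tool_rot: [[-0.171, 0.985, 0.001], [0.985, 0.171, 0.002], [0.002, 0.002, -1.0]]
contact_force: [1.2, 4.2, 1.4]
opening: 0.0131
grasp_force: 40.8
```

Emit:
play_rows:
  deltas:
    - {"ax": 0, "ay": 0, "az": 0.16, "tx": 0, "ty": 0, "tz": 0, "fingers": 8}
    - {"ax": 0, "ay": 0, "az": 0.32, "tx": 0, "ty": 0, "tz": 0, "fingers": 8}
    - {"ax": 0, "ay": 0, "az": 0.48, "tx": 0, "ty": 0, "tz": 0, "fingers": 8}
    - {"ax": 0, "ay": 0, "az": 0.64, "tx": 0, "ty": 0, "tz": 0, "fingers": 8}
    - {"ax": 0, "ay": 0, "az": 0.8, "tx": 0, "ty": 0, "tz": 0, "fingers": 8}

```text
t: 26.7
tcp_pos: [0.5229, -0.3646, 0.014]
tool_rot: [[0.588, 0.809, 0.001], [0.809, -0.588, 0.003], [0.003, -0.001, -1.0]]
contact_force: [-0.5, 5.6, 2.5]
opening: 0.0134
grasp_force: 41.0
```

Emit:
play_rows:
  deltas:
    - {"ax": 0, "ay": 0, "az": 0.16, "tx": 0, "ty": 0, "tz": 0, "fingers": 8}
    - {"ax": 0, "ay": 0, "az": 0.32, "tx": 0, "ty": 0, "tz": 0, "fingers": 8}
    - {"ax": 0, "ay": 0, "az": 0.48, "tx": 0, "ty": 0, "tz": 0, "fingers": 8}
    - {"ax": 0, "ay": 0, "az": 0.64, "tx": 0, "ty": 0, "tz": 0, "fingers": 8}
    - {"ax": 0, "ay": 0, "az": 0.8, "tx": 0, "ty": 0, "tz": 0, "fingers": 8}

```text
t: 27.32
tcp_pos: [0.5227, -0.3642, 0.014]
tool_rot: [[0.99, 0.142, 0.001], [0.142, -0.99, 0.003], [0.001, -0.003, -1.0]]
contact_force: [-0.5, 6.1, 3.8]
opening: 0.0131
grasp_force: 41.1
```

```bash
python3 -c "
from h import *
s=ctrl.observe(); R=s['tool_rot']; print(s['t'],s['tcp_pos'],np.degrees(np.arctan2(R[1,1],R[0,1])),s['qpos'],s['opening'],s['grasp_force'],s['contact_force'])"
```

```text
27.325 [ 0.52273122 -0.36423469  0.01397372] -81.83390408516532 [-0.61046576  0.5035343  -0.19600662  0.87256013  0.00328587  2.38860162] 0.013057449812899236 41.092461347579956 [-0.5186852   6.09625591  3.80202268]
```

Yaw is now -81.8° and the target is -173.35°. The last joint is near its range end, so I'll release, turn back half a turn, and regrip.

Emit:
play_rows:
  deltas:
    - {"ax": 0, "ay": 0, "az": 0, "tx": 0, "ty": 0, "tz": 0, "fingers": 8}
    - {"ax": 0, "ay": 0, "az": 0, "tx": 0, "ty": 0, "tz": 0, "fingers": 40}
    - {"ax": 0, "ay": 0, "az": 0, "tx": 0, "ty": 0, "tz": 0, "fingers": 50}
    - {"ax": 0, "ay": 0, "az": 0, "tx": 0, "ty": 0, "tz": -30, "fingers": 50}
    - {"ax": 0, "ay": 0, "az": 0, "tx": 0, "ty": 0, "tz": -50, "fingers": 50}

```text
t: 27.95
tcp_pos: [0.5227, -0.3668, 0.0646]
tool_rot: [[0.989, 0.146, 0.001], [0.146, -0.989, -0.001], [0.001, 0.001, -1.0]]
contact_force: [1.0, 1.5, -0.2]
opening: 0.05
grasp_force: 0.0
```

Emit:
play_rows:
  deltas:
    - {"ax": 0, "ay": 0, "az": -0.18, "tx": 0, "ty": 0, "tz": 0, "fingers": 50}
    - {"ax": 0, "ay": 0, "az": -0.36, "tx": 0, "ty": 0, "tz": 0, "fingers": 50}
    - {"ax": 0, "ay": 0, "az": -0.54, "tx": 0, "ty": 0, "tz": 0, "fingers": 50}
    - {"ax": 0, "ay": 0, "az": -0.72, "tx": 0, "ty": 0, "tz": 0, "fingers": 50}
    - {"ax": 0, "ay": 0, "az": -0.9, "tx": 0, "ty": 0, "tz": 0, "fingers": 50}

```text
t: 28.58
tcp_pos: [0.5225, -0.3666, 0.0636]
tool_rot: [[0.495, 0.869, 0.0], [0.869, -0.495, -0.001], [-0.0, 0.0, -1.0]]
contact_force: [-0.0, -0.2, -0.3]
opening: 0.0502
grasp_force: 0.0
```

Emit:
play_rows:
  deltas:
    - {"ax": 0, "ay": 0, "az": -0.18, "tx": 0, "ty": 0, "tz": 0, "fingers": 50}
    - {"ax": 0, "ay": 0, "az": -0.36, "tx": 0, "ty": 0, "tz": 0, "fingers": 50}
    - {"ax": 0, "ay": 0, "az": -0.54, "tx": 0, "ty": 0, "tz": 0, "fingers": 50}
    - {"ax": 0, "ay": 0, "az": -0.72, "tx": 0, "ty": 0, "tz": 0, "fingers": 50}
    - {"ax": 0, "ay": 0, "az": -0.9, "tx": 0, "ty": 0, "tz": 0, "fingers": 50}

```text
t: 29.2
tcp_pos: [0.5224, -0.3666, 0.0635]
tool_rot: [[-0.372, 0.928, 0.0], [0.928, 0.372, -0.0], [-0.0, -0.0, -1.0]]
contact_force: [1.5, 0.4, -0.4]
opening: 0.0497
grasp_force: 0.0
```

Emit:
play_rows:
  deltas:
    - {"ax": 0, "ay": 0, "az": -0.18, "tx": 0, "ty": 0, "tz": 0, "fingers": 50}
    - {"ax": 0, "ay": 0, "az": -0.36, "tx": 0, "ty": 0, "tz": 0, "fingers": 50}
    - {"ax": 0, "ay": 0, "az": -0.54, "tx": 0, "ty": 0, "tz": 0, "fingers": 50}
    - {"ax": 0, "ay": 0, "az": -0.72, "tx": 0, "ty": 0, "tz": 0, "fingers": 50}
    - {"ax": 0, "ay": 0, "az": -0.9, "tx": 0, "ty": 0, "tz": 0, "fingers": 50}

```text
t: 29.82
tcp_pos: [0.5224, -0.3666, 0.0636]
tool_rot: [[-0.958, 0.285, 0.0], [0.285, 0.958, -0.0], [-0.0, -0.0, -1.0]]
contact_force: [-0.5, -0.1, 0.2]
opening: 0.05
grasp_force: 0.0
```

Emit:
play_rows:
  deltas:
    - {"ax": 0, "ay": 0, "az": -0.18, "tx": 0, "ty": 0, "tz": 0, "fingers": 50}
    - {"ax": 0, "ay": 0, "az": -0.36, "tx": 0, "ty": 0, "tz": 0, "fingers": 50}
    - {"ax": 0, "ay": 0, "az": -0.44, "tx": 0, "ty": 0, "tz": 0, "fingers": 50}
    - {"ax": 0, "ay": 0, "az": -0.44, "tx": 0, "ty": 0, "tz": 0, "fingers": 50}
    - {"ax": 0, "ay": 0, "az": -0.44, "tx": 0, "ty": 0, "tz": 0, "fingers": 50}

```text
t: 30.45
tcp_pos: [0.5224, -0.3664, 0.0635]
tool_rot: [[-0.99, -0.143, 0.0], [-0.143, 0.99, -0.0], [-0.0, -0.0, -1.0]]
contact_force: [-0.7, -0.0, -0.2]
opening: 0.0497
grasp_force: 0.0
```

Run:
```python
from h import *
to([.5227,-.3642,.0138],98)
c=snap('wrist','w25')
f=c['frame'].astype(int); r=(f[...,0]>150)&(f[...,1]<70)&(f[...,2]<70)
n,l,st,ce=cv2.connectedComponentsWithStats(r.astype(np.uint8))
for i in range(1,n):
    if st[i,4]>10: print(st[i],ce[i], [np.round(atz(c,*ce[i],z,True)[:2],4) for z in (.04,.045,.0755)])
```

```text
t 30.4 txyz mm [-0.6  2.1 49.7] axyz [-0.     0.     0.004] yaw_y now 98.2 tcp [ 0.5224 -0.3664  0.0635]
[222 236  11   3  20] [226.15 237.5 ] [array([ 0.5309, -0.4005]), array([ 0.529, -0.4  ]), array([ 0.5174, -0.3965])]
[277 267   8  30 236] [280.46610169 281.74576271] [array([ 0.5585, -0.3594]), array([ 0.556 , -0.3598]), array([ 0.5402, -0.3625])]
```

Emit:
play_rows:
  deltas:
    - {"ax": 0, "ay": 0, "az": 0, "tx": -0.5, "ty": 2, "tz": 30, "fingers": 50}
    - {"ax": 0, "ay": 0, "az": 0, "tx": -0.5, "ty": 2, "tz": 49, "fingers": 50}
    - {"ax": 0, "ay": 0, "az": 0, "tx": -0.5, "ty": 2, "tz": 49, "fingers": 30}
    - {"ax": 0, "ay": 0, "az": 0, "tx": -0.5, "ty": 2, "tz": 49, "fingers": 8}
    - {"ax": 0, "ay": 0, "az": 0, "tx": -0.5, "ty": 2, "tz": 49, "fingers": 8}

```text
t: 31.12
tcp_pos: [0.523, -0.3643, 0.0152]
tool_rot: [[-0.99, -0.145, 0.001], [-0.145, 0.99, -0.0], [-0.001, -0.0, -1.0]]
contact_force: [-0.3, -0.4, -0.9]
opening: 0.013
grasp_force: 40.8
```

Emit:
play_rows:
  deltas:
    - {"ax": 0, "ay": 0, "az": 0.16, "tx": 0, "ty": 0, "tz": 0, "fingers": 8}
    - {"ax": 0, "ay": 0, "az": 0.32, "tx": 0, "ty": 0, "tz": 0, "fingers": 8}
    - {"ax": 0, "ay": 0, "az": 0.48, "tx": 0, "ty": 0, "tz": 0, "fingers": 8}
    - {"ax": 0, "ay": 0, "az": 0.64, "tx": 0, "ty": 0, "tz": 0, "fingers": 8}
    - {"ax": 0, "ay": 0, "az": 0.8, "tx": 0, "ty": 0, "tz": 0, "fingers": 8}

```text
t: 31.75
tcp_pos: [0.523, -0.3642, 0.0152]
tool_rot: [[-0.79, 0.613, 0.001], [0.613, 0.79, -0.0], [-0.001, 0.0, -1.0]]
contact_force: [0.3, 0.6, -0.5]
opening: 0.0129
grasp_force: 41.0
```

Emit:
play_rows:
  deltas:
    - {"ax": 0, "ay": 0, "az": 0.16, "tx": 0, "ty": 0, "tz": 0, "fingers": 8}
    - {"ax": 0, "ay": 0, "az": 0.32, "tx": 0, "ty": 0, "tz": 0, "fingers": 8}
    - {"ax": 0, "ay": 0, "az": 0.48, "tx": 0, "ty": 0, "tz": 0, "fingers": 8}
    - {"ax": 0, "ay": 0, "az": 0.62, "tx": 0, "ty": 0, "tz": 0, "fingers": 8}
    - {"ax": 0, "ay": 0, "az": 0.7, "tx": 0, "ty": 0, "tz": 0, "fingers": 8}

```text
t: 32.38
tcp_pos: [0.5232, -0.3641, 0.0152]
tool_rot: [[-0.212, 0.977, 0.001], [0.977, 0.212, -0.0], [-0.0, 0.001, -1.0]]
contact_force: [0.1, 1.0, -0.9]
opening: 0.0128
grasp_force: 41.0
```

Emit:
play_rows:
  deltas:
    - {"ax": 0, "ay": 0, "az": 0.05, "tx": 0, "ty": 0, "tz": 0, "fingers": 8}
    - {"ax": 0, "ay": 0, "az": 0.05, "tx": 0, "ty": 0, "tz": 0, "fingers": 8}

```text
t: 32.62
tcp_pos: [0.5231, -0.3641, 0.0152]
tool_rot: [[-0.166, 0.986, 0.001], [0.986, 0.166, -0.0], [-0.0, 0.001, -1.0]]
contact_force: [0.7, 1.5, 0.9]
opening: 0.013
grasp_force: 41.1
```

```bash
python3 -c "
from h import *
s=ctrl.observe(); R=s['tool_rot']; print(s['t'],s['tcp_pos'],np.degrees(np.arctan2(R[1,1],R[0,1])),s['qpos'],s['opening'],s['grasp_force'],s['contact_force'])"
```

```text
32.625 [ 0.52313647 -0.36410289  0.01515033] 9.540883659471662 [-6.08349508e-01  5.01083014e-01 -1.96999590e-01  8.71920573e-01
  5.43043189e-04  7.95927280e-01] 0.01301947015082872 41.14034056663513 [0.65981773 1.46805855 0.89152851]
```

Emit:
play_rows:
  deltas:
    - {"ax": 0, "ay": 0, "az": 0.05, "tx": 0, "ty": 0, "tz": 0, "fingers": 8}
    - {"ax": 0, "ay": 0, "az": 0.05, "tx": 0, "ty": 0, "tz": 0, "fingers": 8}
    - {"ax": 0, "ay": 0, "az": 0.05, "tx": 0, "ty": 0, "tz": 0, "fingers": 8}
    - {"ax": 0, "ay": 0, "az": 0.05, "tx": 0, "ty": 0, "tz": 0, "fingers": 40}
    - {"ax": 0, "ay": 0, "az": 0.05, "tx": 0, "ty": 0, "tz": 0, "fingers": 50}

```text
t: 33.25
tcp_pos: [0.5226, -0.3645, 0.0144]
tool_rot: [[-0.116, 0.993, -0.0], [0.993, 0.116, -0.001], [-0.001, -0.0, -1.0]]
contact_force: [-0.1, -0.8, 0.3]
opening: 0.0486
grasp_force: 0.0
```

Emit:
play_rows:
  deltas:
    - {"ax": 0, "ay": 0, "az": 0, "tx": 0, "ty": 0, "tz": -30, "fingers": 50}
    - {"ax": 0, "ay": 0, "az": 0, "tx": 0, "ty": 0, "tz": -70, "fingers": 60}
    - {"ax": 0, "ay": 0, "az": 0, "tx": 0, "ty": 0, "tz": -115, "fingers": 60}
    - {"ax": 0, "ay": 0, "az": 0, "tx": 0, "ty": 0, "tz": -115, "fingers": 60}
    - {"ax": 0, "ay": 0, "az": 0, "tx": 0, "ty": 0, "tz": -115, "fingers": 60}

```text
t: 33.88
tcp_pos: [0.5224, -0.3642, 0.1291]
tool_rot: [[-0.116, 0.993, -0.0], [0.993, 0.116, -0.0], [-0.0, -0.0, -1.0]]
contact_force: [-0.8, 0.4, -0.4]
opening: 0.0597
grasp_force: 0.0
```

Run:
```python
from h import *
c=snap('wrist','w26'); s=ctrl.observe(); print(s['tcp_pos'],s['joint_velocities'].round(3))
a=cv2.imread('pics/w26.png'); cv2.imwrite('pics/m26.png',cv2.resize(a[130:330,150:410],(780,600),interpolation=cv2.INTER_CUBIC))
```

```text
[ 0.52195017 -0.36381338  0.12834364] [ 0.002  0.01  -0.01  -0.     0.     0.001]
```

View pics/m26.png

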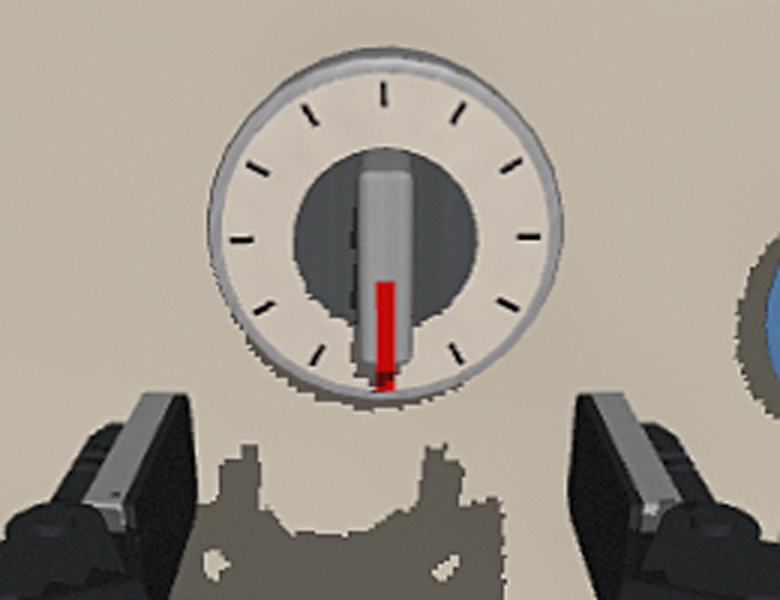

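The pointer stands exactly on the red mark: bar at x≈386, mark at (385,388), opposite tick at (384,94). I'll go back to the earlier overview pose and compare the caddies numerically.

Emit:
play_rows:
  deltas:
    - {"ax": 0, "ay": 0, "az": -0.16, "tx": 0, "ty": 0, "tz": -30, "fingers": 60}
    - {"ax": 0, "ay": 0, "az": -0.32, "tx": 0, "ty": 0, "tz": -60, "fingers": 60}
    - {"ax": 0, "ay": 0, "az": -0.48, "tx": 20, "ty": 0, "tz": -90, "fingers": 60}
    - {"ax": 0, "ay": 0, "az": -0.64, "tx": 60, "ty": 5, "tz": -115, "fingers": 60}
    - {"ax": 0, "ay": 0, "az": -0.8, "tx": 110, "ty": 10, "tz": -133, "fingers": 60}

```text
t: 34.55
tcp_pos: [0.5194, -0.2531, 0.2617]
tool_rot: [[-0.795, 0.606, -0.002], [0.606, 0.795, 0.001], [0.002, -0.0, -1.0]]
contact_force: [0.9, 0.8, 0.3]
opening: 0.0596
grasp_force: 0.0
```

```bash
python3 -c "
from h import *
to([.5615,.0171,.262],90)"
```

```text
t 34.5 txyz mm [ 1.303e+02  2.404e+02 -1.000e-01] axyz [ 0.    -0.002 -0.651] yaw_y now 52.7 tcp [ 0.5194 -0.2531  0.2617]
```

Emit:
play_rows:
  deltas:
    - {"ax": 0, "ay": 0, "az": -0.13, "tx": 26, "ty": 48, "tz": 0, "fingers": 70}
    - {"ax": 0, "ay": 0, "az": -0.26, "tx": 52, "ty": 96, "tz": 0, "fingers": 70}
    - {"ax": 0, "ay": 0, "az": -0.39, "tx": 78, "ty": 144, "tz": 0, "fingers": 70}
    - {"ax": 0, "ay": 0, "az": -0.52, "tx": 104, "ty": 192, "tz": 0, "fingers": 70}
    - {"ax": 0, "ay": 0, "az": -0.65, "tx": 130, "ty": 240, "tz": 0, "fingers": 70}

```text
t: 35.17
tcp_pos: [0.5622, 0.0175, 0.2608]
tool_rot: [[-1.0, 0.0, -0.003], [0.0, 1.0, -0.0], [0.003, -0.0, -1.0]]
contact_force: [0.1, -0.7, 0.0]
opening: 0.0704
grasp_force: 0.0
```

Emit:
play_rows:
  deltas:
    - {"ax": 0, "ay": 0, "az": 0, "tx": 0, "ty": 0, "tz": 0, "fingers": 70}
    - {"ax": 0, "ay": 0, "az": 0, "tx": 0, "ty": 0, "tz": 0, "fingers": 70}
    - {"ax": 0, "ay": 0, "az": 0, "tx": 0, "ty": 0, "tz": 0, "fingers": 70}

```text
t: 35.55
tcp_pos: [0.5625, 0.0146, 0.2619]
tool_rot: [[-1.0, 0.007, -0.001], [0.007, 1.0, -0.0], [0.001, -0.0, -1.0]]
contact_force: [0.2, -0.9, -0.7]
opening: 0.0698
grasp_force: 0.0
```

Run:
```python
from h import *
s=ctrl.observe(); print(s['tcp_pos'],s['joint_velocities'].round(3))
c=snap('wrist','w27'); o=load('w23')
def pale(c):
    f=c['frame'].astype(float); m=((f[...,1]/f[...,0]>.88)&(f[...,0]>215)&(f[...,2]/f[...,0]<.75)&(f[...,2]/f[...,0]>.5)).astype(np.uint8)
    n,l,st,ce=cv2.connectedComponentsWithStats(m); r=[]
    for i in range(1,n):
        if st[i,4]>250:
            k=cv2.minAreaRect(np.argwhere(l==i)[:,::-1].astype(np.float32)); r.append((st[i].tolist(),ce[i].round(1).tolist(),[round(x,1) for x in k[1]],round(k[2],1)))
    return r
for x in (o,c): print(*pale(x),sep='\n'); print()
for C in (o,c):
  for v in (95,115,180,190,200): edges(C,[v],150,240) if v<150 else edges(C,[v],140,440)
M=np.array(c['cam_to_world']); print(M[:3,3])
```

```text
[0.56254355 0.01457053 0.26190073] [-0.007 -0.006  0.006  0.     0.002  0.001]
([201, 72, 14, 64, 670], [206.8, 103.9], [12.3, 63.0], 1.0)
([393, 174, 13, 58, 649], [399.4, 202.6], [11.6, 57.2], 1.1)
([161, 189, 15, 53, 584], [168.0, 216.8], [52.1, 12.2], 86.4)

([202, 72, 14, 63, 653], [208.2, 102.8], [62.0, 13.0], 90.0)
([396, 172, 12, 58, 652], [401.5, 200.8], [11.0, 57.0], 0.0)
([163, 191, 15, 50, 578], [170.2, 216.0], [49.4, 12.2], 86.2)

95 brown [(197, 200), (216, 226)] pale [(202, 215)]
115 brown [(196, 199), (216, 225)] pale [(201, 214)]
180 brown [(157, 184), (381, 393), (407, 409)] pale [(394, 405)]
190 brown [(157, 159), (174, 185), (381, 392), (407, 409), (437, 439)] pale [(161, 172), (394, 405)]
200 brown [(157, 159), (174, 185), (381, 392), (406, 409)] pale [(161, 173), (394, 405)]
95 brown [(198, 201), (218, 228)] pale [(203, 216)]
115 brown [(197, 201), (217, 227)] pale [(203, 215)]
180 brown [(159, 186), (383, 395), (409, 411)] pale [(396, 407)]
190 brown [(159, 161), (176, 187), (383, 394), (409, 411)] pale [(163, 174), (396, 407)]
200 brown [(159, 161), (176, 187), (383, 394), (409, 411)] pale [(163, 175), (396, 407)]
[0.4923115  0.01429147 0.44340543]<stdin>:5: RuntimeWarning: divide by zero encountered in divide
<stdin>:5: RuntimeWarning: invalid value encountered in divide
```

Run:
```python
from h import *
c=load('w27')
print(np.array(fishv(c,np.array([[.5502,.3632,.049],[.5502,.3632,.016],[.5758,.3670,.014]]))))
f=c['frame'].astype(int)
g=f.sum(2)//3
u,v=[int(round(float(k))) for k in np.array(fishv(c,np.array([[.5502,.3632,.049]]))).ravel()]
print(u,v); 
for r in range(v-16,v+20,2): print(r,g[r,u-16:u+18:2].tolist())
for n,y0,yaw in (('A',-.066,-1.8),('B',-.1275,.2),('C',.179,3.6)):
    x0=dict(A=.461,B=.6035,C=.589)[n]
    dd=np.arange(-26,26.1,.5)/1000; F=flat(c,[x0,y0],yaw,dd,.02); br=(F[:,2]/F[:,0]<.42)&(F[:,1]/F[:,0]<.72); i=np.where(br)[0]; p=(F[:,1]/F[:,0]>.86)&(F[:,0]>190); j=np.where(p&(np.arange(len(dd))>i[0])&(np.arange(len(dd))<i[-1]))[0]
    a,b=dd[i[0]]*1000,dd[i[-1]]*1000; 
    # silhouette on z=.028 plane -> axis: model
    M=np.array(c['cam_to_world'])[:3,3]; H=M[2]-.028; Y=M[1]-y0
    from scipy.optimize import brentq
    lim=lambda yc:[np.tan(np.arctan2(yc-Y*1000,H*1000)+s*np.arcsin(20/np.hypot(yc-Y*1000,H*1000)))*H*1000+Y*1000 for s in(-1,1)]
    yc=brentq(lambda t:np.mean(lim(t))-(a+b)/2,-15,15)
    e=[]
    for d in (dd[j[0]]*1000,dd[j[-1]]*1000):
        # intersect the ray with the circle, upper hit
        o=np.array([Y*1000-yc,H*1000]); q=np.array([d-yc,0])-o; q=q/np.linalg.norm(q); t=-(o@q)-np.sqrt(max(0,(o@q)**2-(o@o-400))); h=o+t*q; e.append(np.degrees(np.arctan2(h[0],h[1])))
    print(n,'sil',a,b,'model',np.round(lim(yc),1),'yc',round(yc,1),'stripe',np.round(e,1),'mid',round(np.mean(e),1))
```

```text
[[511.69465422 499.12993686 498.27457828]
 [179.08199788 175.27735098 190.94806572]]
512 179
163 [247, 50, 52, 233, 222, 151, 81, 77, 209, 193, 192, 195, 193, 194, 192, 193, 191]
165 [255, 59, 56, 226, 222, 228, 223, 237, 203, 194, 192, 193, 193, 194, 193, 194, 193]
167 [108, 18, 13, 172, 155, 210, 233, 229, 203, 194, 194, 194, 194, 194, 195, 193, 191]
169 [24, 22, 19, 17, 18, 9, 0, 34, 149, 219, 202, 195, 193, 194, 193, 193, 191]
171 [27, 16, 17, 25, 23, 21, 12, 25, 29, 20, 59, 198, 193, 195, 193, 195, 193]
173 [41, 18, 18, 19, 21, 23, 27, 66, 64, 53, 50, 199, 193, 194, 194, 194, 191]
175 [26, 21, 16, 19, 21, 23, 27, 64, 56, 49, 23, 200, 196, 194, 194, 194, 192]
177 [30, 21, 26, 18, 20, 17, 21, 47, 45, 25, 47, 205, 196, 195, 196, 192, 193]
179 [8, 12, 26, 26, 17, 20, 205, 238, 244, 246, 238, 201, 196, 195, 194, 195, 194]
181 [30, 15, 20, 19, 21, 16, 167, 179, 68, 43, 23, 197, 196, 196, 196, 195, 194]
183 [154, 17, 24, 19, 22, 21, 20, 52, 50, 47, 54, 200, 196, 196, 196, 194, 193]
185 [242, 45, 46, 0, 9, 17, 25, 54, 48, 41, 59, 200, 198, 196, 195, 197, 193]
187 [240, 42, 55, 211, 247, 157, 0, 113, 155, 157, 212, 197, 196, 197, 195, 195, 193]
189 [241, 41, 43, 210, 219, 151, 74, 82, 218, 198, 197, 196, 197, 195, 196, 195, 193]
191 [228, 159, 240, 225, 219, 89, 85, 76, 209, 196, 197, 195, 197, 195, 196, 194, 192]
193 [219, 221, 214, 216, 217, 200, 222, 233, 197, 195, 196, 196, 195, 195, 195, 194, 194]
195 [219, 223, 218, 230, 222, 197, 181, 94, 194, 194, 195, 197, 195, 195, 195, 195, 193]
197 [196, 136, 74, 86, 92, 93, 94, 76, 195, 195, 194, 194, 194, 195, 193, 192, 193]
A sil -21.5 18.5 model [-21.9  18.9] yc -1.3 stripe [-25.4  24.2] mid -0.6
B sil -21.0 20.0 model [-21.7  20.7] yc -0.2 stripe [-23.2  25.8] mid 1.3
C sil -21.5 21.0 model [-21.8  21.3] yc -0.6 stripe [-25.   24.3] mid -0.4
```

All caddies are within about 1.3° of up, the vent grip's line is at the predicted end-stop row (179), and the knob is on its mark. I'm handing in.

```bash
python3 -c "
from h import *
print(ctrl.sign_off())"
```

```text
the job is handed in; nothing more can be done
None
```

I handed the job in, with no result returned: the vent grip is at its green-end stop, the three caddies on the tray lie with their stripes up (within about 1.3°), and the timer pointer is on the red mark.

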